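# Load the post-socket weld jig

### The job

Get the weld jig ready for tacking: slide the amber flash screen fully open, push the flat strip home against the jig's fence and end stop, then stand every post socket at a stop of its own, upright, its round foot touching the strip's front edge and its tube touching the right-hand side of the stop arm, turned so that its red lug points straight along the white line painted there. When all the sockets are set, slide the screen fully shut again; leave the hammer, spanner, magnet block and tube offcut where they lie.

Things in the scene. Friction and masses are not known exactly. Their poses are not given: they have to be found in the camera images.
- jig: Blue weld jig bolted to the bench, shifted and turned a little from start to start; the bench is its floor. Origin on the bench at the fence's front face, at mid-length of the strip's place; x points away from the robot, y left along the fence, z up. Fence: y -175 to 175 mm, 36 mm high, front face at x = 0, foot 7 mm thick behind. Three stop arms reach out forward from it, over the strip's place.
- screen (a joint): Travel in m of the amber screen along the jig's +y: 0 shut (y -150 to 150 mm), 0.30 fully open (stop). About 3 N of friction, stays where left; starts within 40 mm of shut. 300 mm wide, 12 thick, top 160 mm above the bench. Its fixed track, 26 mm wide and 12 high, is centred 200 mm in front of the fence, y -172 to 472 mm, end blocks 30 mm high.
- screen_grip (a point): Middle of the black upright round grip on top of the screen, at mid-width: 24 mm diameter, from 165 to 210 mm above the bench; this point is at 190 mm. It moves with the screen.
- strip: Loose flat steel strip 280 x 40 x 10 mm, 0.85 kg, lying flat on the bench in front of the fence, askew and short of its place. Origin at the centre of its underside; y along its length, x across, z up.
- strip_home (a point): Point on the jig, at bench height, where the strip's origin lies when its back edge is on the fence and its left end on the end stop (20 mm in front of the fence). The end stop, a blue block 22 mm wide and 34 mm high, has its right face at y = 140 mm of the jig and reaches from the fence to 54 mm in front of it.
- socket1: Post socket 1 (may be absent), standing loose at the right: upright steel tube, 52 mm outside diameter, 85 mm tall in all, on a round foot flange 68 mm across and 8 thick; 0.55 kg. A red flat lug sticks out along its own +x: 10 mm thick, to 60 mm from the axis, 8 to 38 mm above the bench; the tube is plain above that. Origin at the centre of the underside, z up. Any may go to any station.
- socket2: Post socket 2 (may be absent), standing loose at the right: upright steel tube, 52 mm outside diameter, 85 mm tall in all, on a round foot flange 68 mm across and 8 thick; 0.55 kg. A red flat lug sticks out along its own +x: 10 mm thick, to 60 mm from the axis, 8 to 38 mm above the bench; the tube is plain above that. Origin at the centre of the underside, z up. Any may go to any station.
- socket3: Post socket 3 (may be absent), standing loose at the right: upright steel tube, 52 mm outside diameter, 85 mm tall in all, on a round foot flange 68 mm across and 8 thick; 0.55 kg. A red flat lug sticks out along its own +x: 10 mm thick, to 60 mm from the axis, 8 to 38 mm above the bench; the tube is plain above that. Origin at the centre of the underside, z up. Any may go to any station.
- lug1 (a point): Outer end of socket 1's lug, 60 mm from the tube's axis, 23 mm above its underside.
- lug2 (a point): Outer end of socket 2's lug, 60 mm from the tube's axis, 23 mm above its underside.
- lug3 (a point): Outer end of socket 3's lug, 60 mm from the tube's axis, 23 mm above its underside.
- station1 (a point): Point on the jig at bench height (x = -74, y = -100 mm in the jig's frame) where a socket's axis stands when it has its flange against the front edge of the homed strip (34 mm behind this point) and its tube against the right face of the right stop arm (26 mm to the left of it). That arm is 14 mm wide, 16 to 36 mm above the bench, and reaches from the fence to 14 mm in front of this point; the flange goes under it, sliding in from the right.
- station2 (a point): Point on the jig at bench height (x = -74, y = 0 mm in the jig's frame) where a socket's axis stands when it has its flange against the front edge of the homed strip (34 mm behind this point) and its tube against the right face of the middle stop arm (26 mm to the left of it). That arm is 14 mm wide, 16 to 36 mm above the bench, and reaches from the fence to 14 mm in front of this point; the flange goes under it, sliding in from the right.
- station3 (a point): Point on the jig at bench height (x = -74, y = 100 mm in the jig's frame) where a socket's axis stands when it has its flange against the front edge of the homed strip (34 mm behind this point) and its tube against the right face of the left stop arm (26 mm to the left of it). That arm is 14 mm wide, 16 to 36 mm above the bench, and reaches from the fence to 14 mm in front of this point; the flange goes under it, sliding in from the right.
- mark1 (a point): Point at bench height, 60 mm from station1, straight below the lug's outer end when the lug points along this station's white line (36 x 8 mm, painted on the bench, lying radially from 64 to 100 mm from station1; towards the front and 35 degrees to the right).
- mark2 (a point): Point at bench height, 60 mm from station2, straight below the lug's outer end when the lug points along this station's white line (36 x 8 mm, painted on the bench, lying radially from 64 to 100 mm from station2; straight to the front).
- mark3 (a point): Point at bench height, 60 mm from station3, straight below the lug's outer end when the lug points along this station's white line (36 x 8 mm, painted on the bench, lying radially from 64 to 100 mm from station3; towards the front and 35 degrees to the left).
- hammer: Bystander: hammer lying at the right, to be left alone.
- spanner: Bystander: spanner lying in front of the screen track, to be left alone.
- magnet_block: Bystander: red welding magnet block 100 x 100 x 22 mm, at the left, to be left alone.
- offcut: Bystander: rusty brown square tube offcut 120 x 30 x 30 mm at the left, behind the track, to be left alone.
Not all that is in view belongs to the job. What is shaped like the socket2 but turquoise is not meant.

How it is judged:
On the way, in this order (a step that is already met when the one before it is completed fails the run):
1. the screen is slid fully open (value of joint screen above 0.28 m), for 0.2 s.
2. the strip is home against fence and end stop (horizontal distance between strip and strip_home below 0.005 m and angle between the y axis of strip and the y axis of jig, either way round below 0.025 rad and height (world z) of strip below 0.004 m), for 0.2 s.
3. every socket stands at a station against strip and stop arm, lug along the white line (((horizontal distance between socket1 and station1 below 0.005 m and horizontal distance between lug1 and mark1 below 0.01 m and angle between socket1's own z axis and vertical below 0.06 rad and height (world z) of socket1 below 0.004 m) or (horizontal distance between socket1 and station2 below 0.005 m and horizontal distance between lug1 and mark2 below 0.01 m and angle between socket1's own z axis and vertical below 0.06 rad and height (world z) of socket1 below 0.004 m) or (horizontal distance between socket1 and station3 below 0.005 m and horizontal distance between lug1 and mark3 below 0.01 m and angle between socket1's own z axis and vertical below 0.06 rad and height (world z) of socket1 below 0.004 m)) and ((horizontal distance between socket2 and station1 below 0.005 m and horizontal distance between lug2 and mark1 below 0.01 m and angle between socket2's own z axis and vertical below 0.06 rad and height (world z) of socket2 below 0.004 m) or (horizontal distance between socket2 and station2 below 0.005 m and horizontal distance between lug2 and mark2 below 0.01 m and angle between socket2's own z axis and vertical below 0.06 rad and height (world z) of socket2 below 0.004 m) or (horizontal distance between socket2 and station3 below 0.005 m and horizontal distance between lug2 and mark3 below 0.01 m and angle between socket2's own z axis and vertical below 0.06 rad and height (world z) of socket2 below 0.004 m)) and ((horizontal distance between socket3 and station1 below 0.005 m and horizontal distance between lug3 and mark1 below 0.01 m and angle between socket3's own z axis and vertical below 0.06 rad and height (world z) of socket3 below 0.004 m) or (horizontal distance between socket3 and station2 below 0.005 m and horizontal distance between lug3 and mark2 below 0.01 m and angle between socket3's own z axis and vertical below 0.06 rad and height (world z) of socket3 below 0.004 m) or (horizontal distance between socket3 and station3 below 0.005 m and horizontal distance between lug3 and mark3 below 0.01 m and angle between socket3's own z axis and vertical below 0.06 rad and height (world z) of socket3 below 0.004 m))), for 0.2 s.
4. the screen is slid fully shut (value of joint screen below 0.012 m), for 0.2 s.
At the end, for the whole second after the job is handed in: Strip within 5 mm of home and 1.4 degrees of square; each socket upright on the bench, at rest, within 5 mm of touching position at a station of its own, its lug's end within 10 mm of that station's mark; screen within 12 mm of fully shut; other things not moved over 40 mm (all of step 2 and all of step 3 and value of joint screen below 0.012 m and linear speed of each of socket1, socket2, socket3 below 0.02 m/s).
It fails at once if a bystander is disturbed (moved more than 40 mm) (distance of any of hammer, spanner, magnet_block, offcut from where it was at the start of the episode above 0.04 m).
Of socket1, socket2, socket3 only 2 to 3 are there at a start; the rules pass over those that are not, and their reading is None.
At some moment in a run one of socket1, socket2, socket3 may be knocked a few centimetres aside while the robot is not near it.
It also fails if it takes over 210 s, if anything falls off the work surface, if the arm or the gripper's body presses on something with over 40 N, if the wrist force passes 120 N, or if a joint passes its speed limit or range.

### The arm

A 6-joint arm with a two-finger parallel gripper is mounted at the origin on the work surface. World frame = base frame: x ahead of the robot, y to its left, z up, the work surface at z = 0. Lengths are in m, angles in rad, forces in N, time in s.
With the tool pointing down it reaches from about 0.3 to 0.875 m from the base axis. Payload 6.4 kg.
Tool frame: the origin (TCP) lies midway between the tips of the shut fingers; the grasp point (between the pads) lies 19 mm behind it (ctrl.hold_point_z is the distance from the TCP to the grasp point, in m); z points along the fingers, y is the line along which they close (so a half turn about z gives the same grasp; the last joint's range is limited). The gripper opens to 85 mm and grips with 20 to 120 N. Pads are 22 mm wide; open, the fingers measure 114 mm over their backs; the gripper's body (76 mm by 85 mm) begins 54 mm behind the grasp point. The pads swing forward as they close: fully open they stand 13 mm farther back than shut.
Start: joints at [-1.526, 0.181, 1.607, -0, 1.354, -0.206], TCP at [0.143, -0.557, 0.231] pointing down, gripper open.
Joint ranges: [-2.99, 2.99], [-0.89, 2.07], [0.3, 2.58], [-1.14, 4.28], [0, 2.63], [-3.12, 3.12]. Speed limits (rad/s): [2.57, 2.57, 3.01, 3.14, 3.14, 3.14].

### API

Orientations are given as a unit quaternion [w, x, y, z].
In Python, from bench import ctrl gives the robot as it stands.
- The arm moves only by the tool carry_out, never from a script. Its argument "plan" is text: rows parted by semicolons, each of 6 numbers parted by spaces: the shift along the tool's x, y, z as a fraction of full scale, then the turn, a rotation vector about the tool's x, y, z as a fraction of full scale. A call has exactly 8 rows; each row shifts and turns the commanded pose from where the row before left it, along the tool's axes as they then stand; what a row does not reach is not made up. Full scale, the value 1, is 40 mm for a shift and 0.1 rad for a turn. A row lasts 1/12 s, in which the tool goes at most 41.7 mm and 7.16 degrees, less where a joint would pass 70% of its speed; a pose out of reach is approached as far as the arm can. A call with a number of a shift or a turn outside -1 to 1 is refused whole. A call with a gripper value outside its range is refused whole. "claw" is the gripper's target within -1 to 1 (shut at 1, half-way at 0, fully open at -1), set as the call begins (left out, the last holds). The fingers move at their own pace and stop on an object; the grip force is fixed at half the most. Time passes only in rows, so rows that do not move let the fingers close, or fill a call up. It gives the time, the measured TCP pose, the force, the opening and the grip force at its end, in the units of the state.
- ctrl.get_obs(): the state, without advancing time (a new reading comes with each control period).
- ctrl.camera(name): name is "side" or "top" or "wrist"; returns a dict with "pixels" (384x512x3 uint8, red, green, blue), "mtx" (3x3 intrinsics, pixels), "R" (3x3) and "t" (3): a world point X has camera coordinates R X + t. Camera axes: x right, y down, z forward; pixel columns grow to the right and rows downward; lengths in m; the calibration is good to about 2 mm. A picture is of the moment at which its call begins. There is no depth.
- ctrl.hand_in(): hands the job in; it is judged then, once.
The state is a dict: "time_s": time; "q": joint angles; "dq": joint speeds; "joint_efforts": joint torques, N m; "eef_pos": TCP position; "eef_rot": TCP orientation; "wrist_force": force on the tool from outside, world axes, zero at the start; "torque": the same for the moment, N m; "opening": opening from 0.0 (shut) to 1.0 (fully open); "grasp_force": force on a finger pad.
Only numpy, scipy, OpenCV 4.12 (cv2) and the standard library are available. Lean on these libraries where they do the work, as an engineer would, in place of code of your own. Each camera call takes 0.05 s, during which the arm holds its last target. There are 200 camera calls.

## Working session

There is one attempt and no reset: what is moved stays moved. The work goes in short steps, Python scripts to look and compute and a tool call to move; the robot and the scene stay as the last step left them, time stands still between calls to the robot, and variables do not carry over. Pictures are saved under pics/ and viewed, at most 14 in all, crops included, and the job is handed in when it is done.

Besides the shell and the picture viewer there is one more tool, called after "Emit:" as name(argument=value, ...) on one line, values as JSON. carry_out: Moves the arm, as the interface text tells. Shift numbers are shares of 40 mm and turn numbers shares of 0.1 rad, none past 1 either way. Its arguments: {"type":"object","properties":{"plan":{"type":"string"},"claw":{"type":"number"}},"required":["plan"]}

```bash
ls; mkdir -p pics; python3 - <<'E'
from bench import ctrl
import cv2
o=ctrl.get_obs();print(o)
for n in("top","side","wrist"):
    c=ctrl.camera(n);cv2.imwrite(f"pics/{n}0.png",cv2.resize(c["pixels"][:,:,::-1],(768,576),interpolation=cv2.INTER_CUBIC));print(n,c["mtx"],c["R"],c["t"])
E
```

```text
pics
{'time_s': 0.0, 'q': array([-1.52630601e+00,  1.81558516e-01,  1.60803868e+00, -5.89506299e-05,
        1.35382416e+00, -2.06296890e-01]), 'dq': array([ 2.34190948e-04, -3.78431565e-05, -7.93498047e-04, -2.04782399e-04,
       -2.69813670e-05,  1.87156700e-03]), 'joint_efforts': array([ 1.81745701e-03, -4.44867289e+01, -3.51332831e+01, -2.18539776e-04,
        9.15440643e-03, -2.62585473e-05]), 'eef_pos': array([ 0.14266993, -0.5564196 ,  0.23035953]), 'eef_rot': array([-9.13688882e-04,  9.92147306e-01,  1.25071523e-01,  4.52092822e-05]), 'wrist_force': array([ 0.29647073, -0.69650141, -0.42452842]), 'torque': array([0.00604706, 0.00896263, 0.00327275]), 'grasp_force': 0.0, 'opening': 0.9987931521601562}
top [[426.80809014   0.         256.37364116]
 [  0.         426.80809014 190.42692541]
 [  0.           0.           1.        ]] [[ 0.02178218 -0.99966761  0.01379172]
 [-0.98045993 -0.02405728 -0.19524233]
 [ 0.19550922 -0.00926943 -0.98065806]] [-0.0892712   0.4836481   1.58718579]
side [[434.6754243    0.         256.52919398]
 [  0.         434.6754243  192.52842288]
 [  0.           0.           1.        ]] [[-0.91258391 -0.40853373  0.01705292]
 [-0.23835104  0.49761639 -0.83400642]
 [ 0.33223394 -0.76516542 -0.55149115]] [0.39374662 0.26402404 1.45514859]
wrist [[286.47576332   0.         256.83301184]
 [  0.         286.47576332 189.63210452]
 [  0.           0.           1.        ]] [[ 0.24937305 -0.96840701 -0.0009687 ]
 [-0.92270863 -0.23790874  0.30332857]
 [-0.29397597 -0.07474814 -0.95288553]] [-0.57585504 -0.03836514  0.38042174]
```

View pics/top0.png

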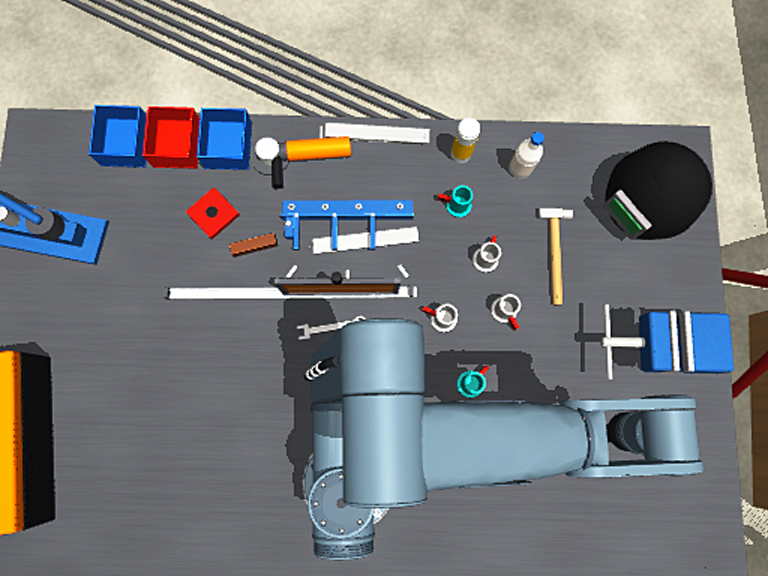

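View pics/side0.png

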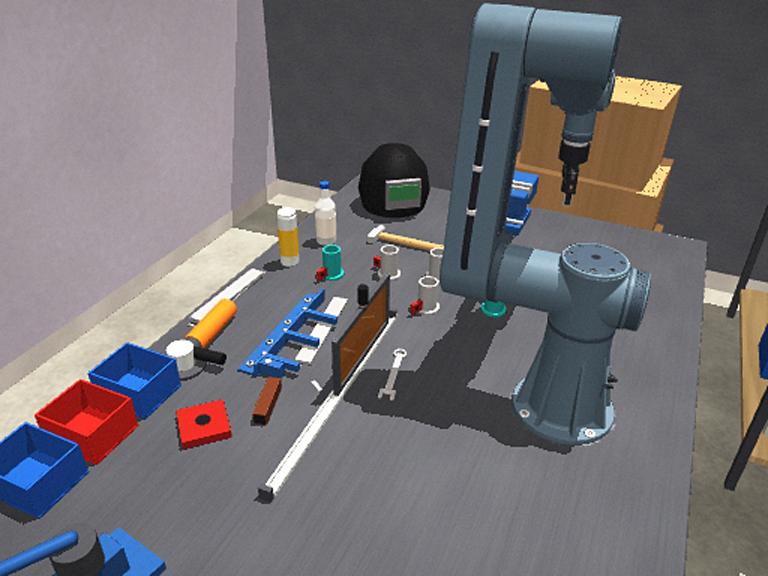

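The top picture (768 px scale) shows the fence along (282–413, 208), the strip askew near (365,240), and the screen grip at (337,278). Steel sockets stand at (488,257), (445,317) and (507,308). The turquoise decoys are at (460,200) and (472,382). The side picture has the grip top at (363,287).

```bash
cat > h.py <<'E'
import numpy as np, cv2
from bench import ctrl
from scipy.spatial.transform import Rotation as Ro
def proj(c,X): 
    p=(np.atleast_2d(X)@c["R"].T+c["t"])@c["mtx"].T; return p[:,:2]/p[:,2:]
def plane(c,uv,z):  # native pixels -> world at height z
    uv=np.atleast_2d(np.float64(uv)); d=np.c_[uv,np.ones(len(uv))]@np.linalg.inv(c["mtx"]).T@c["R"]; o=-c["R"].T@c["t"]
    return o+d*((z-o[2])/d[:,2:])
def tool():
    o=ctrl.get_obs(); q=o["eef_rot"]; return o,Ro.from_quat([q[1],q[2],q[3],q[0]]).as_matrix()
def save(img,name,box=None,s=None):
    if box: img=img[box[1]:box[3],box[0]:box[2]]
    s=s or min(800/img.shape[1],600/img.shape[0]); cv2.imwrite("pics/"+name,cv2.resize(img[:,:,::-1],None,fx=s,fy=s,interpolation=cv2.INTER_CUBIC))
E
python3 - <<'E'
from h import *
c=ctrl.camera("top"); s=ctrl.camera("side")
f=lambda *p:[((u+.5)/1.5-.5,(v+.5)/1.5-.5) for u,v in p]
np.set_printoptions(precision=4,suppress=True)
print("grip top",plane(c,f((337,274)),.21),"side",plane(s,f((363,287)),.21))
print("fence bolts",plane(c,f((291,207),(325,207),(401,208)),.036))
print("fence front ends",plane(c,f((413,215)),.036))
print("track",plane(c,f((167,293),(416,292)),.03))
print("sockets",plane(c,f((488,254),(445,314),(507,304)),.085))
print("strip corners",plane(c,f((313,241),(314,252),(417,228),(419,240)),.01))
print("magnet,offcut,spanner",plane(c,f((212,213),(253,245),(305,331)),.02), tool()[1])
E
```

```text
grip top [[0.4786 0.0342 0.21  ]] side [[0.4725 0.0385 0.21  ]]
fence bolts [[ 0.6937  0.1734  0.036 ]
 [ 0.6961  0.084   0.036 ]
 [ 0.6986 -0.1163  0.036 ]]
fence front ends [[ 0.6802 -0.1483  0.036 ]]
track [[ 0.4569  0.4801  0.03  ]
 [ 0.4751 -0.159   0.03  ]]
sockets [[ 0.5668 -0.3366  0.085 ]
 [ 0.4109 -0.2284  0.085 ]
 [ 0.4398 -0.3828  0.085 ]]
strip corners [[ 0.6097  0.1144  0.01  ]
 [ 0.5798  0.1104  0.01  ]
 [ 0.6526 -0.1608  0.01  ]
 [ 0.6197 -0.1665  0.01  ]]
magnet,offcut,spanner [[0.6769 0.3838 0.02  ]
 [0.5922 0.2701 0.02  ]
 [0.3685 0.1233 0.02  ]] [[ 0.9687  0.2481 -0.    ]
 [ 0.2481 -0.9687  0.0008]
 [ 0.0002 -0.0008 -1.    ]]
```

View pics/wrist0.png

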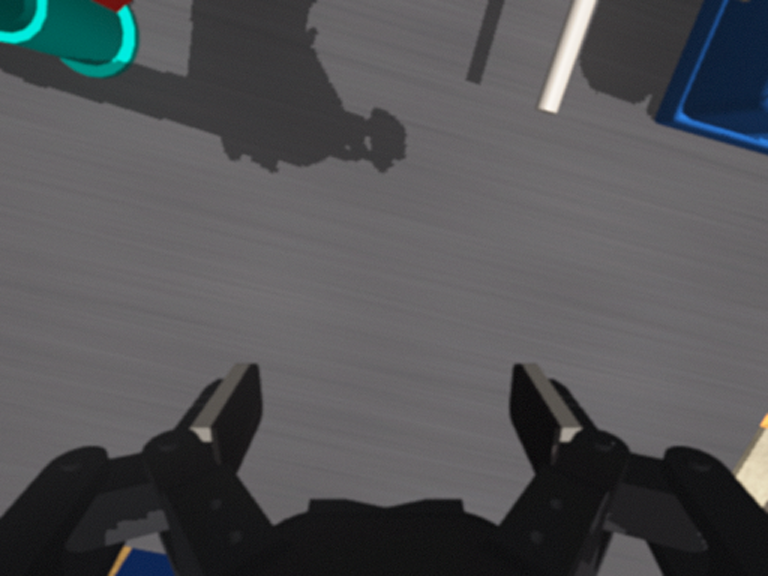

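The wrist picture shows only open bench with the turquoise decoy at top left, so nothing of the job is in it. Measured heights and sizes agree, with the fence's right end at y≈-0.15 and the jig yaw ≈0.025. Next I go to the screen grip.

Emit:
carry_out(plan="0 0 -0.5 0 0 0.75; 0 0 -0.2 0 0 0.75; 0 0 0 0 0 0.75; 0.51 -0.85 0 0 0 0; 0.51 -0.85 0 0 0 0; 0.51 -0.85 0 0 0 0; 0.51 -0.85 0 0 0 0; 0.51 -0.85 0 0 0 0", claw=-1)

```text
time_s: 0.92
eef_pos: [0.2407, -0.3827, 0.2591]
eef_rot: [-0.0, 1.0, 0.013, 0.0]
wrist_force: [0.6, 0.5, 0.4]
opening: 1.001
grasp_force: 0.0
```

Emit:
carry_out(plan="0.51 -0.85 0 0 0 0; 0.51 -0.85 0 0 0 0; 0.51 -0.85 0 0 0 0; 0.51 -0.85 0 0 0 0; 0.51 -0.85 0 0 0 0; 0.51 -0.85 0 0 0 0; 0.51 -0.85 0 0 0 0; 0 0 0 0 0 0")

```text
time_s: 1.58
eef_pos: [0.3791, -0.1368, 0.2594]
eef_rot: [-0.001, 1.0, 0.017, 0.001]
wrist_force: [-0.5, -0.4, -0.2]
opening: 0.998
grasp_force: 0.0
```

```bash
python3 - <<'E'
from h import *
o,R=tool();print(o["eef_pos"],R)
c=ctrl.camera("wrist");save(c["pixels"],"w1.png",s=1.5)
print(proj(c,[[.475,.036,.21]])*1.5)
E
```

```text
[ 0.3790999  -0.13678112  0.25943731] [[ 0.9994202   0.03400089  0.00179176]
 [ 0.03399681 -0.99941938  0.00226398]
 [ 0.0018677  -0.00220176 -0.99999583]]
[[-27.95377637  91.32796066]]
```

View pics/w1.png

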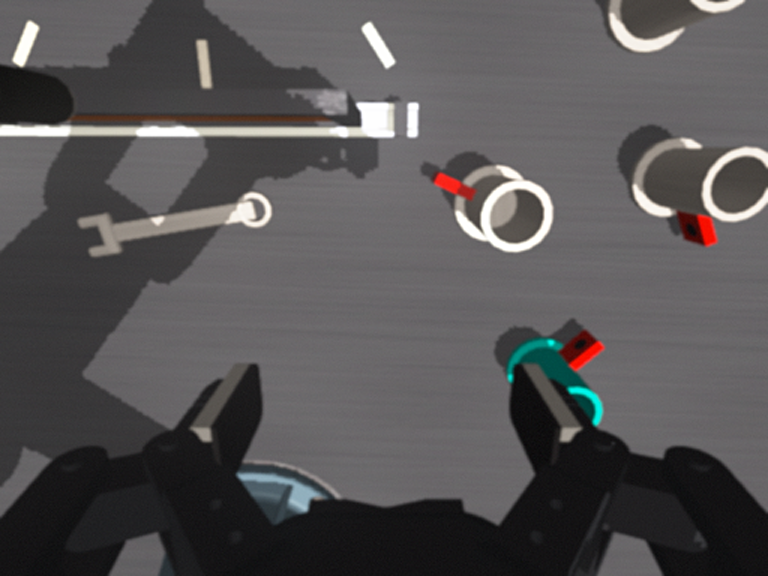

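The wrist view shows the grip's right side at (72,95), the track end at (412,120), the spanner at (175,225), and socket flanges at (492,200), (668,177) and (650,20). The white lines are at (25,43), (204,63) and (378,45). The grip agrees with the top and side estimate.

Emit:
carry_out(plan="0.51 -0.85 0 0 0 0; 0.51 -0.85 0 0 0 0; 0.51 -0.85 0 0 0 0; 0.51 -0.85 0 0 0 0; 0.51 -0.85 0 0 0 0; 0 0 0.7 0 0 0; 0 0 0.7 0 0 0; 0 0 0.65 0 0 0")

```text
time_s: 2.3
eef_pos: [0.4748, 0.0292, 0.1762]
eef_rot: [0.0, 1.0, 0.013, 0.0]
wrist_force: [0.6, 0.4, 0.2]
opening: 0.999
grasp_force: 0.0
```

Emit:
carry_out(plan="0 0 0 0 0 0; 0 0 0 0 0 0; 0 0 0 0 0 0; 0 0 0 0 0 0; 0 0 0 0 0 0; 0 0 0 0 0 0; 0 0 0 0 0 0; 0 0 0 0 0 0", claw=1)

```text
time_s: 2.97
eef_pos: [0.4759, 0.0293, 0.1796]
eef_rot: [0.0, 1.0, 0.013, 0.002]
wrist_force: [-0.6, 0.4, 5.3]
opening: 0.264
grasp_force: 58.5
```

Emit:
carry_out(plan="0 -0.5 0 0 0 0; 0 -0.8 0 0 0 0; 0 -0.8 0 0 0 0; 0 -0.8 0 0 0 0; 0 -0.8 0 0 0 0; 0 -0.8 0 0 0 0; 0 -0.8 0 0 0 0; 0 -0.7 0 0 0 0")

```text
time_s: 3.63
eef_pos: [0.4686, 0.2709, 0.1796]
eef_rot: [0.0, 1.0, 0.013, 0.001]
wrist_force: [-2.9, -5.8, 8.7]
opening: 0.264
grasp_force: 59.6
```

Emit:
carry_out(plan="0 -0.2 0 0 0 0; 0 -0.15 0 0 0 0; 0 -0.1 0 0 0 0; 0 -0.1 0 0 0 0; 0 -0.1 0 0 0 0; 0 -0.1 0 0 0 0; 0 0 0 0 0 0; 0 0 0 0 0 0")

```text
time_s: 4.3
eef_pos: [0.4677, 0.3004, 0.1797]
eef_rot: [-0.001, 1.0, 0.013, 0.001]
wrist_force: [-5.4, 0.8, 8.5]
opening: 0.263
grasp_force: 61.4
```

Emit:
carry_out(plan="-0.03 -0.1 0 0 0 0; 0 -0.1 0 0 0 0; 0 -0.1 0 0 0 0; 0 -0.1 0 0 0 0; 0 -0.1 0 0 0 0; 0 -0.1 0 0 0 0; 0 0 0 0 0 0; 0 0 0 0 0 0")

```text
time_s: 4.97
eef_pos: [0.4671, 0.3206, 0.1797]
eef_rot: [0.003, 1.0, 0.013, 0.001]
wrist_force: [-2.6, -15.3, 11.1]
opening: 0.258
grasp_force: 62.1
```

Emit:
carry_out(plan="0 -0.1 0 0 0 0; 0 -0.1 0 0 0 0; 0 -0.05 0 0 0 0; 0 -0.05 0 0 0 0; 0 0 0 0 0 0; 0 0 0 0 0 0; 0 0 0 0 0 0; 0 0 0 0 0 0")

```text
time_s: 5.63
eef_pos: [0.467, 0.3208, 0.1794]
eef_rot: [0.014, 1.0, 0.011, -0.001]
wrist_force: [-7.6, -65.5, 26.3]
opening: 0.259
grasp_force: 69.4
```

Emit:
carry_out(plan="0 0.15 0 0 0 0; 0 0.1 0 0 0 0; 0 0 0 0 0 0; 0 0 0 0 0 0; 0 0 0 0 0 0; 0 0 0 0 0 0; 0 0 0 0 0 0; 0 0 0 0 0 0", claw=-1)

```text
time_s: 6.3
eef_pos: [0.4654, 0.3261, 0.1772]
eef_rot: [0.0, 1.0, 0.013, -0.0]
wrist_force: [-0.6, 0.2, -0.2]
opening: 1.0
grasp_force: 0.0
```

Emit:
carry_out(plan="0 0 -0.9 0 0 0; 0 0 -0.9 0 0 0; 0 0 -0.9 0 0 0; 0 0 -0.9 0 0 0; -0.2 0.95 0 0 0 0; -0.2 0.95 0 0 0 0; -0.2 0.95 0 0 0 0; -0.2 0.95 0 0 0 0")

```text
time_s: 6.97
eef_pos: [0.4369, 0.1719, 0.3215]
eef_rot: [0.0, 1.0, 0.014, 0.0]
wrist_force: [1.1, -0.6, 0.7]
opening: 0.997
grasp_force: 0.0
```

Emit:
carry_out(plan="0 0.95 0 0 0 0; 0 0.95 0 0 0 0; 0 0.95 0 0 0 0; 0 0.6 0 0 0 0; 0 0 0 0 0 0; 0 0 0 0 0 0; 0 0 0 0 0 0; 0 0 0 0 0 0")

```text
time_s: 7.63
eef_pos: [0.4411, 0.0359, 0.3213]
eef_rot: [-0.0, 1.0, 0.014, -0.0]
wrist_force: [-0.2, 0.5, 0.2]
opening: 1.0
grasp_force: 0.0
```

```bash
python3 - <<'E'
from h import *
o,R=tool();print(o["eef_pos"],R)
c=ctrl.camera("wrist");save(c["pixels"],"w2.png",s=1.5)
np.savez("w2.npz",**c);print(-c["R"].T@c["t"])
E
```

```text
[0.44112433 0.03587114 0.32128876] [[ 9.99628848e-01  2.72427096e-02 -1.99793592e-05]
 [ 2.72427153e-02 -9.99628773e-01  3.88409435e-04]
 [-9.39061682e-06 -3.88809568e-04 -9.99999924e-01]]
[0.52087194 0.0369119  0.46435572]
```

View pics/w2.png

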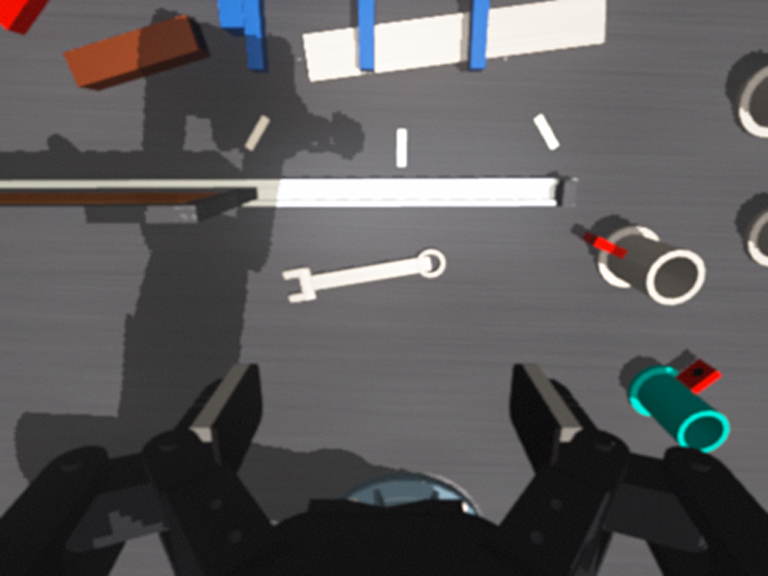

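The picture shows the white line centres at (257,133), (401,148) and (546,132). The arm front ends are at (258,69), (366,69) and (478,69). The strip's corners are at (303,35), (311,81), (606,43) and (604,0). The near socket's flange is at (628,257) with its lug end at (587,237).

```bash
cat > fit.py <<'E'
from h import *
from scipy.optimize import least_squares
f=lambda p:np.array([((u+.5)/1.5-.5,(v+.5)/1.5-.5) for u,v in p])
def fitjig(c,P,Q):  # Q jig points, P native px
    def pt(j): 
        a=j[2];return np.c_[j[0]+Q[:,0]*np.cos(a)-Q[:,1]*np.sin(a),j[1]+Q[:,0]*np.sin(a)+Q[:,1]*np.cos(a),Q[:,2]]
    r=least_squares(lambda j:(proj(c,pt(j))-P).ravel(),[.675,.026,.028]); return r.x,r.fun
E
python3 - <<'E'
from fit import *
np.set_printoptions(precision=4,suppress=True)
c=dict(np.load("w2.npz"))
s,k=np.sin(np.radians(35))*.082,np.cos(np.radians(35))*.082
Q=np.array([[-.074-k,.1+s,0],[-.156,0,0],[-.074-k,-.1-s,0],[-.088,.133,.036],[-.088,.033,.036],[-.088,-.067,.036]])
P=f([(257.5,133),(401,148),(546,132),(258,70),(366,69),(478,69)])
for m in (slice(0,3),slice(0,6)):
    j,r=fitjig(c,P[m],Q[m]);print(j,r)
S=plane(c,f([(303,35),(311,81),(606,43),(604,0)]),.01);print(S,S.mean(0), "len",np.linalg.norm(S[1]-S[2]),np.linalg.norm(S[0]-S[1]))
print("sock A flange",plane(c,f([(628,257)]),.008),"lug",plane(c,f([(587,237)]),.03))
E
```

```text
[0.6772 0.0256 0.0317] [-0.1423  0.0512  0.2584 -0.1017 -0.1134  0.0512]
[0.6769 0.0253 0.0319] [ 0.0477  0.2449  0.4303  0.0663  0.044   0.2005 -1.1571 -0.2725  0.7208
  0.1079 -0.0222 -0.1785]
[[ 0.6193  0.1171  0.01  ]
 [ 0.5801  0.1105  0.01  ]
 [ 0.6207 -0.1678  0.01  ]
 [ 0.6555 -0.1595  0.01  ]] [ 0.6189 -0.0249  0.01  ] len 0.2812143053202108 0.039647872422968716
sock A flange [[ 0.4148 -0.231   0.008 ]] lug [[ 0.4397 -0.1719  0.03  ]]
```

Emit:
carry_out(plan="0.785 0.24 0 0 0 -0.04; 0.785 0.24 0 0 0 0; 0.785 0.24 0 0 0 0; 0.785 0.24 0 0 0 0; 0 0 0.9 0 0 0; 0 0 0.9 0 0 0; 0 0 0.9 0 0 0; 0 0 0.9 0 0 0", claw=1)

```text
time_s: 8.35
eef_pos: [0.5679, 0.0016, 0.1756]
eef_rot: [-0.0, 1.0, 0.016, 0.0]
wrist_force: [-0.5, -0.5, -1.2]
opening: -0.004
grasp_force: 0.0
```

Emit:
carry_out(plan="0 0 0.9 0 0 0; 0 0 0.9 0 0 0; 0 0 0.9 0 0 0; 0 0 0.8 0 0 0; 0 0 0.5 0 0 0; 0 0 0.2 0 0 0; 0 0 0 0 0 0; 0 0 0 0 0 0")

```text
time_s: 9.02
eef_pos: [0.5684, 0.0008, 0.0098]
eef_rot: [0.0, 1.0, 0.015, 0.0]
wrist_force: [0.1, 0.0, 0.2]
opening: -0.001
grasp_force: 0.0
```

Emit:
carry_out(plan="0 0 0.12 0 0 0; 0.15 0 0 0 0 0; 0.2 0 0 0 0 0; 0.2 0 0 0 0 0; 0.2 0 0 0 0 0; 0.15 0 0 0 0 0; 0.15 0 0 0 0 0; 0 0 0 0 0 0")

```text
time_s: 9.68
eef_pos: [0.6105, 0.0015, 0.005]
eef_rot: [-0.0, 1.0, 0.015, -0.0]
wrist_force: [-2.5, 1.4, 1.1]
opening: 0.001
grasp_force: 1.4
```

```bash
python3 - <<'E'
from h import *
o,R=tool();print(o["eef_pos"],o["wrist_force"])
c=ctrl.camera("wrist");save(c["pixels"],"w3.png",s=1.5);np.savez("w3.npz",**c)
E
```

```text
[0.61047332 0.00150922 0.004997  ] [-2.51085611  1.41286849  1.09616414]
```

View pics/w3.png

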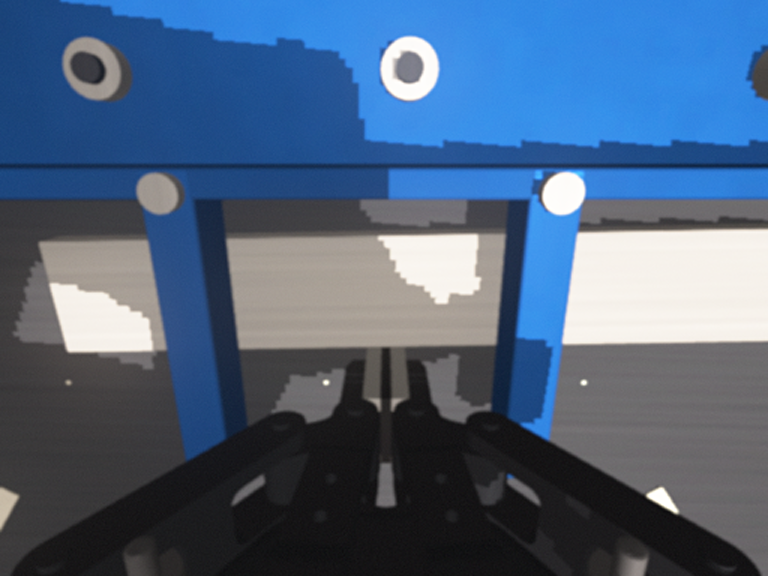

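The strip now lies nearly parallel to the fence. Its back edge is at v≈235 and the fence foot at v≈198, so about 14 mm is left. I push on.

Emit:
carry_out(plan="0.1 0 0 0 0 0; 0.1 0 0 0 0 0; 0.05 0 0 0 0 0; 0.05 0 0 0 0 0; 0.03 0 0 0 0 0; 0.03 0 0 0 0 0; 0 0 0 0 0 0; 0 0 0 0 0 0")

```text
time_s: 10.4
eef_pos: [0.6226, 0.002, 0.0045]
eef_rot: [-0.0, 1.0, 0.015, -0.002]
wrist_force: [-10.0, 0.1, 6.7]
opening: 0.003
grasp_force: 4.6
```

Emit:
carry_out(plan="0.03 0 0 0 0 0; 0.03 0 0 0 0 0; 0.03 0 0 0 0 0; 0 0 0 0 0 0; 0 0 0 0 0 0; 0 0 0 0 0 0; 0 0 0 0 0 0; 0 0 0 0 0 0")

```text
time_s: 11.07
eef_pos: [0.6242, 0.0016, 0.0044]
eef_rot: [0.0, 1.0, 0.015, -0.004]
wrist_force: [-17.3, -2.2, 12.5]
opening: -0.0
grasp_force: 8.5
```

Emit:
carry_out(plan="-0.4 0 0 0 0 0; 0 0 -0.85 0 0 0; 0 0 -0.85 0 0 0; 0 0 -0.85 0 0 0; 0.187 0.86 0 0 0 0; 0.187 0.86 0 0 0 0; 0.187 0.86 0 0 0 0; 0.187 0.86 0 0 0 0")

```text
time_s: 11.73
eef_pos: [0.6473, -0.137, 0.108]
eef_rot: [0.001, 1.0, 0.015, 0.002]
wrist_force: [1.6, 0.8, -0.6]
opening: -0.002
grasp_force: 0.0
```

Emit:
carry_out(plan="0.187 0.86 0 0 0 0; 0.187 0.86 0 0 0 0; 0 0 0.7 0 0 0; 0 0 0.7 0 0 0; 0 0 0.6 0 0 0; 0 0 0.3 0 0 0; 0 0 0.1 0 0 0; 0 0 0 0 0 0")

```text
time_s: 12.4
eef_pos: [0.6627, -0.2034, 0.0099]
eef_rot: [-0.0, 1.0, 0.015, -0.0]
wrist_force: [0.7, 0.0, -0.8]
opening: -0.003
grasp_force: 0.0
```

Emit:
carry_out(plan="0 0 0.1 0 0 0; 0 -0.2 0 0 0 0; 0 -0.25 0 0 0 0; 0 -0.3 0 0 0 0; 0 -0.3 0 0 0 0; 0 -0.25 0 0 0 0; 0 -0.2 0 0 0 0; 0 -0.1 0 0 0 0")

```text
time_s: 13.07
eef_pos: [0.6618, -0.1388, 0.0077]
eef_rot: [0.001, 1.0, 0.016, 0.001]
wrist_force: [-0.7, -6.3, 1.4]
opening: 0.002
grasp_force: 3.1
```

Emit:
carry_out(plan="0 -0.06 0 0 0 0; 0 -0.06 0 0 0 0; 0 -0.06 0 0 0 0; 0 -0.05 0 0 0 0; 0 0 0 0 0 0; 0 0 0 0 0 0; 0 0 0 0 0 0; 0 0 0 0 0 0")

```text
time_s: 13.73
eef_pos: [0.6614, -0.1305, 0.0075]
eef_rot: [0.0, 1.0, 0.015, 0.001]
wrist_force: [0.5, -3.9, 4.2]
opening: 0.001
grasp_force: 2.3
```

Emit:
carry_out(plan="0 -0.06 0 0 0 0; 0 -0.06 0 0 0 0; 0 -0.05 0 0 0 0; 0 0 0 0 0 0; 0 0 0 0 0 0; 0 0 0 0 0 0; 0 0 0 0 0 0; 0 0 0 0 0 0")

```text
time_s: 14.4
eef_pos: [0.6612, -0.1244, 0.0074]
eef_rot: [0.001, 1.0, 0.015, 0.001]
wrist_force: [0.6, -7.5, 4.2]
opening: 0.001
grasp_force: 3.1
```

Emit:
carry_out(plan="0 -0.06 0 0 0 0; 0 -0.06 0 0 0 0; 0 -0.05 0 0 0 0; 0 0 0 0 0 0; 0 0 0 0 0 0; 0 0 0 0 0 0; 0 0 0 0 0 0; 0 0 0 0 0 0")

```text
time_s: 15.07
eef_pos: [0.661, -0.1199, 0.0075]
eef_rot: [0.002, 1.0, 0.015, 0.001]
wrist_force: [-0.1, -13.4, 2.9]
opening: -0.001
grasp_force: 6.8
```

```bash
python3 - <<'E'
from h import *
o,R=tool();print(o["eef_pos"],o["wrist_force"])
c=ctrl.camera("wrist");save(c["pixels"],"w4.png",s=1.4);np.savez("w4.npz",**c)
t=ctrl.camera("top");save(t["pixels"],"t4.png",(170,110,300,210),s=6);np.savez("t4.npz",**t)
E
```

```text
[ 0.66104024 -0.11988063  0.00745419] [ -0.08051194 -13.37366716   2.90050263]
```

View pics/w4.png

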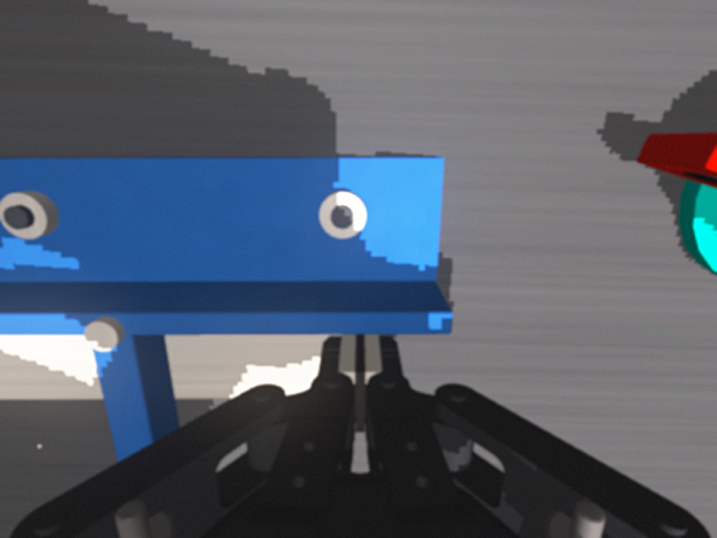

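The fence's right end is at (445,320), the strip lies under it, and the fingertip is only about 15 mm wide. That explains the extra travel. I press on until it stops.

Emit:
carry_out(plan="0 -0.04 0 0 0 0; 0 -0.04 0 0 0 0; 0 -0.02 0 0 0 0; 0 0 0 0 0 0; 0 0 0 0 0 0; 0 0 0 0 0 0; 0 0 0 0 0 0; 0 0 0 0 0 0")

```text
time_s: 15.83
eef_pos: [0.6611, -0.1195, 0.0075]
eef_rot: [0.005, 1.0, 0.014, 0.001]
wrist_force: [-0.1, -24.1, -0.9]
opening: 0.003
grasp_force: 12.4
```

```bash
python3 - <<'E'
from h import *
c=ctrl.camera("top");save(c["pixels"],"t5.png",(170,110,300,207),s=6);np.savez("t5.npz",**c)
E
```

```text
(no output)
```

View pics/t5.png

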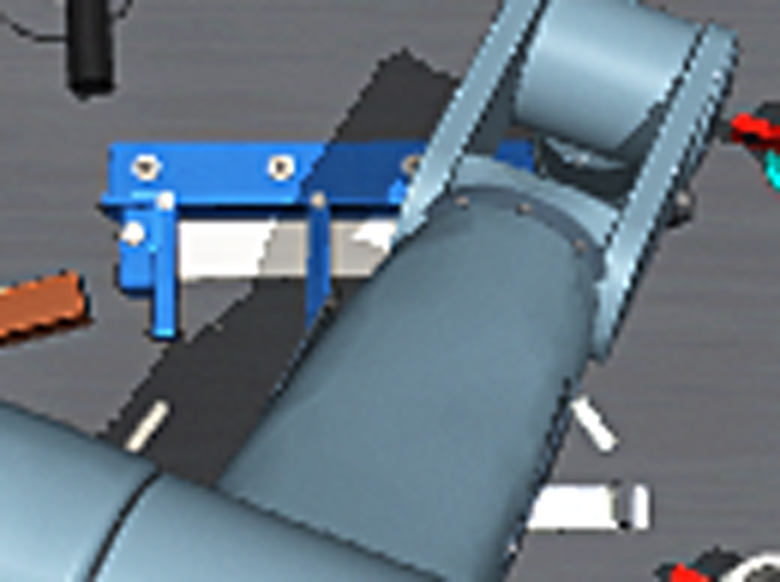

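The strip's left end (≈(180,250)) disappears under the left arm and the travel stopped at 24 N, so the strip is against the end stop. Next I back off and look at the sockets and strip.

Emit:
carry_out(plan="0 0.3 0 0 0 0; 0 0 -0.9 0 0 0; 0 0 -0.9 0 0 0; 0 0 -0.9 0 0 0; 0 0 -0.9 0 0 0; 0 0 -0.9 0 0 0; 0 0 -0.9 0 0 0; 0 0 -0.9 0 0 0")

```text
time_s: 16.55
eef_pos: [0.6595, -0.123, 0.2592]
eef_rot: [-0.001, 1.0, 0.015, -0.001]
wrist_force: [1.4, -0.9, 0.0]
opening: -0.001
grasp_force: 0.0
```

Emit:
carry_out(plan="-0.87 0.286 -0.35 0 0 0; -0.87 0.286 -0.35 0 0 0; -0.87 0.286 -0.35 0 0 0; -0.87 0.286 -0.35 0 0 0; -0.87 0.286 -0.35 0 0 0; -0.87 0.286 -0.35 0 0 0; -0.87 0.286 -0.35 0 0 0; 0 0 0 0 0 0", claw=-1)

```text
time_s: 17.22
eef_pos: [0.4161, -0.2129, 0.3591]
eef_rot: [0.001, 1.0, 0.014, 0.001]
wrist_force: [1.5, -1.4, 0.5]
opening: 1.0
grasp_force: 0.0
```

```bash
python3 - <<'E'
from h import *
o,R=tool();print(o["eef_pos"],R)
c=ctrl.camera("wrist");save(c["pixels"],"w5.png",s=1.5);np.savez("w5.npz",**c)
E
```

```text
[ 0.41612389 -0.21289616  0.35905626] [[ 0.99962247  0.02744754  0.00124753]
 [ 0.02744972 -0.99962163 -0.00176345]
 [ 0.00119866  0.00179702 -0.99999767]]
```

View pics/w5.png

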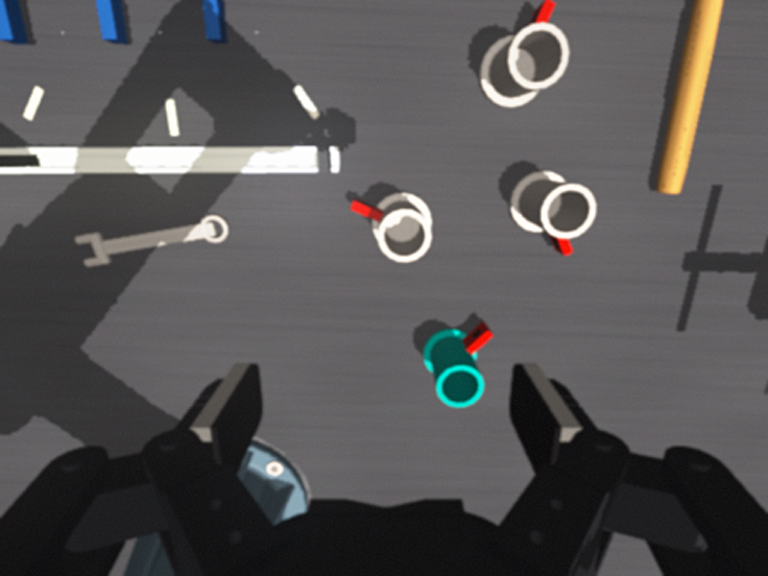

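All three steel sockets stand as before. The top rings are at A (404,235), B (568,210) and C (538,56), with flanges at A (403,222), B (541,202) and C (512,70), and lug ends at A (352,205), B (567,250) and C (548,4).

```bash
python3 - <<'E'
from fit import *
np.set_printoptions(precision=4,suppress=True)
c=dict(np.load("w5.npz"))
T=plane(c,f([(404,235),(568,210),(538,56)]),.085);F=plane(c,f([(403,223),(541,202),(511,71)]),.008);L=plane(c,f([(353,205),(567,249),(547,5)]),.03)
print(T,F,L);
for a in (T,F):
    d=(L-a)[:,:2];print(np.linalg.norm(d,axis=1),np.degrees(np.arctan2(d[:,1],d[:,0])))
print(tool()[0]["q"])
E
```

```text
[[ 0.4151 -0.2329  0.085 ]
 [ 0.444  -0.3902  0.085 ]
 [ 0.5763 -0.3431  0.085 ]] [[ 0.4142 -0.2351  0.008 ]
 [ 0.4426 -0.3911  0.008 ]
 [ 0.5763 -0.3411  0.008 ]] [[ 0.4359 -0.1788  0.03  ]
 [ 0.3938 -0.4195  0.03  ]
 [ 0.6307 -0.3631  0.03  ]]
[0.0579 0.0582 0.058 ] [  68.9292 -149.7692  -20.1532]
[0.0603 0.0566 0.0587] [  68.8838 -149.7782  -21.9783]
[-0.7246 -0.1461  1.6873  0.0011  1.5987  0.819 ]
```

Emit:
carry_out(plan="-0.05 0.53 0 0 0 0; 0 0 0.9 0 0 0; 0 0 0.9 0 0 0; 0 0 0.9 0 0 0; 0 0 0.9 0 0 0; 0 0 0.9 0 0 0; 0 0 0.9 0 0 0; 0 0 0.9 0 0 0")

```text
time_s: 17.93
eef_pos: [0.4181, -0.2311, 0.1016]
eef_rot: [-0.001, 1.0, 0.015, -0.0]
wrist_force: [0.4, -0.3, 0.5]
opening: 1.004
grasp_force: 0.0
```

Emit:
carry_out(plan="0 0 0.8 0 0 0; 0 0 0.4 0 0 0; 0 0 0.25 0 0 0; 0 0 0.1 0 0 0; 0 0 0 0 0 0; 0 0 0 0 0 0; 0 0 0 0 0 0; 0 0 0 0 0 0")

```text
time_s: 18.6
eef_pos: [0.4189, -0.2341, 0.0438]
eef_rot: [0.001, 1.0, 0.015, 0.001]
wrist_force: [0.4, 0.6, 0.1]
opening: 1.002
grasp_force: 0.0
```

Emit:
carry_out(plan="0 0 0 0 0 0; 0 0 0 0 0 0; 0 0 0 0 0 0; 0 0 0 0 0 0; 0 0 0 0 0 0; 0 0 0 0 0 0; 0 0 0 0 0 0; 0 0 0 0 0 0", claw=1)

```text
time_s: 19.27
eef_pos: [0.4181, -0.2331, 0.0432]
eef_rot: [-0.0, 1.0, 0.015, 0.0]
wrist_force: [-0.7, 3.7, 8.0]
opening: 0.596
grasp_force: 61.5
```

Emit:
carry_out(plan="0 0 -0.5 0 0 0; 0 0 -0.8 0 0 -0.9; 0 0 -0.7 0 0 -0.95; 0 0 0 0 0 -0.95; 0 0 0 0 0 -0.95; 0 0 0 0 0 -0.95; 0 0 0 0 0 -0.95; 0 0 0 0 0 -0.95")

```text
time_s: 19.93
eef_pos: [0.4169, -0.2324, 0.1214]
eef_rot: [-0.001, 0.94, 0.34, -0.001]
wrist_force: [0.5, -0.1, -5.6]
opening: 0.595
grasp_force: 66.3
```

Emit:
carry_out(plan="0 0 0 0 0 -0.95; 0 0 0 0 0 -0.95; 0 0 0 0 0 -0.95; 0 0 0 0 0 -0.95; 0 0 0 0 0 -0.95; 0 0 0 0 0 -0.95; 0 0 0 0 0 -0.95; 0 0 0 0 0 -0.35")

```text
time_s: 20.6
eef_pos: [0.417, -0.2324, 0.1213]
eef_rot: [-0.001, 0.767, 0.642, -0.0]
wrist_force: [0.2, -0.6, -6.3]
opening: 0.596
grasp_force: 66.1
```

```bash
cat > go.py <<'E'
from h import *; import sys
o,R=tool(); print(o["eef_pos"],"yaw",np.arctan2(R[1,0],R[0,0]),o["wrist_force"])
if len(sys.argv)>3: print("units",R.T@(np.array(sys.argv[1:4],float)-o["eef_pos"])/.04)
E
python3 go.py .5889 .1112 .1235
```

```text
[ 0.41695765 -0.23242551  0.12126914] yaw 1.3945280639017417 [ 0.16370901 -0.58648763 -6.27002316]
units [ 9.21138475  2.72542123 -0.04735872]
```

Emit:
carry_out(plan="0.92 0.27 0 0 0 0; 0.92 0.27 0 0 0 0; 0.92 0.27 0 0 0 0; 0.92 0.27 0 0 0 0; 0.92 0.27 0 0 0 0; 0.92 0.27 0 0 0 0; 0.92 0.27 0 0 0 0; 0.92 0.27 0 0 0 0")

```text
time_s: 21.27
eef_pos: [0.5552, 0.0428, 0.1211]
eef_rot: [-0.001, 0.768, 0.64, -0.001]
wrist_force: [0.3, -1.3, -7.4]
opening: 0.595
grasp_force: 65.9
```

Emit:
carry_out(plan="0.92 0.27 0 0 0 0; 0.92 0.27 0 0 0 0; 0 0 0 0 0 0; 0 0 0.6 0 0 0; 0 0 0.6 0 0 0; 0 0 0.4 0 0 0; 0 0 0 0 0 0; 0 0 0 0 0 0")

```text
time_s: 21.93
eef_pos: [0.5883, 0.1092, 0.0564]
eef_rot: [-0.002, 0.768, 0.64, -0.002]
wrist_force: [0.0, -0.2, -6.6]
opening: 0.592
grasp_force: 66.1
```

```bash
python3 go.py .5889 .1112 .0445; python3 - <<'E'
from h import *
c=ctrl.camera("wrist");save(c["pixels"],"w6.png",s=1.5);np.savez("w6.npz",**c)
E
```

```text
[0.58831152 0.10915537 0.05641222] yaw 1.389718896880738 [ 0.01463028 -0.20179639 -6.57809519]
units [0.05317859 0.00678715 0.29773032]
```

View pics/w6.png

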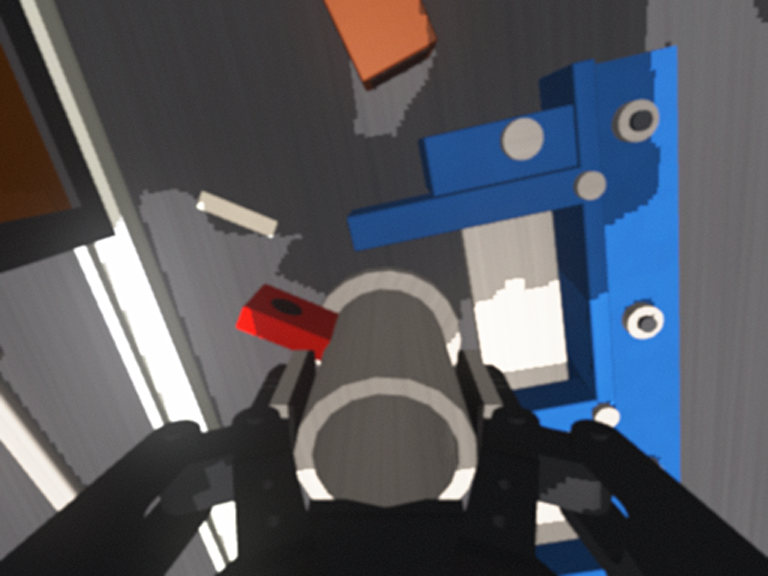

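The held socket's lug, from (238,317) to (325,350), runs parallel to the white line, from (200,200) to (276,228). The strip's back edge lies tight on the fence. Next I lower the socket and slide it left.

Emit:
carry_out(plan="0.05 0 0.2 0 0 0; 0 0 0.09 0 0 0; 0.1 -0.02 0 0 0 0; 0.1 -0.02 0 0 0 0; 0.1 -0.02 0 0 0 0; 0.05 -0.01 0 0 0 0; 0 0 0 0 0 0; 0 0 0 0 0 0")

```text
time_s: 22.65
eef_pos: [0.5907, 0.1257, 0.0471]
eef_rot: [0.0, 0.768, 0.641, 0.0]
wrist_force: [-0.3, -0.7, -7.5]
opening: 0.595
grasp_force: 66.5
```

Emit:
carry_out(plan="0 0 0.06 0 0 0; 0.04 -0.01 0 0 0 0; 0.03 -0.005 0 0 0 0; 0 0 0 0 0 0; 0.02 0.1 0 0 0 0; 0.02 0.08 0 0 0 0; 0.01 0.04 0 0 0 0; 0 0 0 0 0 0")

```text
time_s: 23.32
eef_pos: [0.5989, 0.1287, 0.0442]
eef_rot: [-0.001, 0.768, 0.64, -0.001]
wrist_force: [-4.3, 0.7, -3.9]
opening: 0.598
grasp_force: 66.7
```

```bash
python3 go.py .6005 .1266 .0440
```

```text
[0.59888172 0.12866075 0.04424324] yaw 1.3897566437979143 [-4.30940308  0.72543151 -3.90599306]
units [-0.04338933  0.04908578  0.00598996]
```

Emit:
carry_out(plan="0.04 -0.01 0 0 0 0; 0.03 -0.005 0 0 0 0; 0 0 0 0 0 0; 0.01 0.04 0 0 0 0; 0 0 0 0 0 0; 0 0 0 0 0 0; 0 0 0 0 0 0; 0 0 0 0 0 0")

```text
time_s: 23.98
eef_pos: [0.5992, 0.1309, 0.0439]
eef_rot: [-0.001, 0.768, 0.64, -0.002]
wrist_force: [-6.6, -4.4, -3.2]
opening: 0.594
grasp_force: 67.3
```

```bash
python3 go.py .6005 .1266 .0440; python3 - <<'E'
from h import *
c=ctrl.camera("wrist");save(c["pixels"],"w7.png",s=1.5);np.savez("w7.npz",**c)
E
```

```text
[0.59918105 0.13088442 0.04393237] yaw 1.3900448585583642 [-6.63197115 -4.39557195 -3.19756269]
units [-0.09944144  0.05168549 -0.00167255]
```

View pics/w7.png

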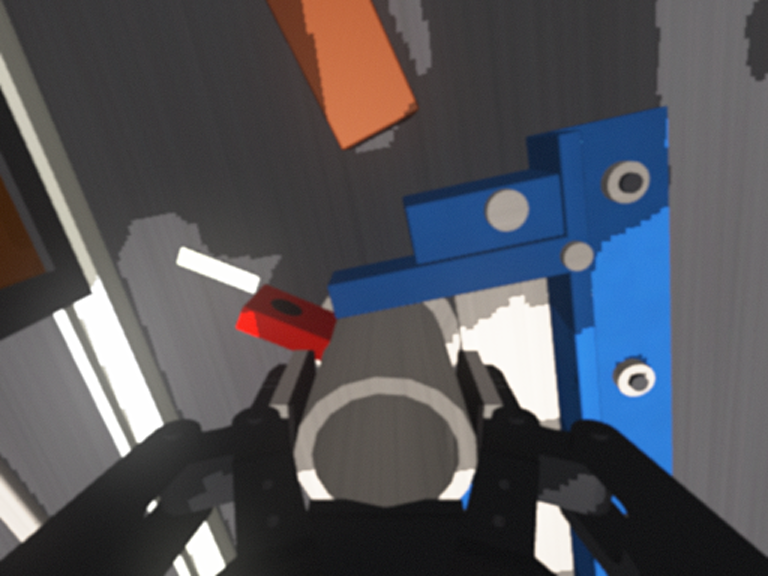

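The flange is under the arm with the tube at its right face (≈(340,315)). The line, (180,257) to (257,284), and the lug end (≈(250,302)) nearly coincide in direction. A numeric check follows.

```bash
python3 - <<'E'
from fit import *
np.set_printoptions(precision=4,suppress=True)
c=dict(np.load("w7.npz"))
W=plane(c,f([(180,257),(257,284)]),0);d=W[0]-W[1];print("line",W,np.linalg.norm(d),np.degrees(np.arctan2(d[1],d[0])))
# line centre & heading -> station3
u=(d/np.linalg.norm(d))[:2];a=.0315+np.radians(145);u2=np.array([np.cos(a),np.sin(a)]);print("station from line",W.mean(0)[:2]-.082*u2,"mark",W.mean(0)[:2]-.022*u2)
T=plane(c,f([(386,448)]),.085);print("ring centre",T)
# lug top outer edge corners, z=.038
L=plane(c,f([(238,313),(262,286)]),.038);print("lug outer end",L,L.mean(0),np.linalg.norm(L[0]-L[1]))
print("arm tip corners",plane(c,f([(334,318),(330,272)]),.036))
j=np.array([.677,.0255]);R=lambda p:j+np.array([p[0]-p[1]*.0315,p[0]*.0315+p[1]]);print("pred st3",R((-.074,.1)),"arm tip",R((-.088,.126)),R((-.088,.14)))
E
```

```text
line [[0.516  0.1769 0.    ]
 [0.5466 0.1585 0.    ]] 0.03568879178693319 148.90057165893018
station from line [0.5999 0.1228] mark [0.5497 0.1557]
ring centre [[0.6008 0.1267 0.085 ]]
lug outer end [[0.5506 0.1586 0.038 ]
 [0.5622 0.1673 0.038 ]] [0.5564 0.163  0.038 ] 0.014468529413731564
arm tip corners [[0.5849 0.1496 0.036 ]
 [0.5874 0.1675 0.036 ]]
pred st3 [0.5998 0.1232] arm tip [0.585  0.1487] [0.5846 0.1627]
```

Emit:
carry_out(plan="0.03 -0.005 0 0 0 0; 0.03 -0.005 0 0 0 0; 0 0 0 0 0 0; 0 0 0 0 0 0; 0 0 0 0 0 0; 0 0 0 0 0 0; 0 0 0 0 0 0; 0 0 0 0 0 0")

```text
time_s: 24.7
eef_pos: [0.5993, 0.1312, 0.044]
eef_rot: [0.0, 0.768, 0.64, -0.003]
wrist_force: [-9.1, -13.1, -1.5]
opening: 0.593
grasp_force: 67.1
```

Emit:
carry_out(plan="-0.03 -0.02 0.015 0 0 0; 0 0 0 0 0 0; 0 0 0 0 0 0; 0 0 0 0 0 0; 0 0 0 0 0 0; 0 0 0 0 0 0; 0 0 0 0 0 0; 0 0 0 0 0 0")

```text
time_s: 25.37
eef_pos: [0.5991, 0.131, 0.0439]
eef_rot: [0.0, 0.768, 0.64, -0.002]
wrist_force: [-6.5, -9.0, -0.2]
opening: 0.595
grasp_force: 67.2
```

Emit:
carry_out(plan="0 0 0 0 0 0; 0 0 0 0 0 0; 0 0 0 0 0 0; 0 0 0 0 0 0; 0 0 0 0 0 0; 0 0 0 0 0 0; 0 0 -0.3 0 0 0; 0 0 -0.7 0 0 0", claw=-1)

```text
time_s: 26.03
eef_pos: [0.597, 0.133, 0.0809]
eef_rot: [-0.002, 0.768, 0.64, -0.003]
wrist_force: [-0.9, -0.7, 0.2]
opening: 1.001
grasp_force: 0.0
```

Emit:
carry_out(plan="0 0 -0.8 0 0 0.95; 0 0 -0.8 0 0 0.95; 0 0 -0.8 0 0 0.95; 0 0 -0.8 0 0 0.95; 0 0 -0.8 0 0 0.95; 0 0 -0.8 0 0 0.95; 0 0 -0.8 0 0 0.95; 0 0 -0.6 0 0 0.95")

```text
time_s: 26.7
eef_pos: [0.6004, 0.1332, 0.3365]
eef_rot: [0.001, 0.952, 0.308, 0.002]
wrist_force: [0.4, 0.2, -0.3]
opening: 1.001
grasp_force: 0.0
```

```bash
python3 go.py .44 -.15 .36; python3 - <<'E'
from h import *
c=ctrl.camera("wrist");save(c["pixels"],"w8.png",s=1.5);np.savez("w8.npz",**c)
E
```

```text
[0.60041708 0.13321803 0.336487  ] yaw 0.625288311682816 [ 0.39247111  0.19015441 -0.30607423]
units [-7.39389009  3.39479357 -0.60630966]
```

Emit:
carry_out(plan="0 0 0 0 0 0.99; 0 0 0 0 0 0.99; 0 0 0 0 0 0.99; 0 0 0 0 0 0.99; 0 0 0 0 0 0.99; 0 0 0 0 0 0.99; -0.48 0.85 -0.06 0 0 0; -0.48 0.85 -0.06 0 0 0")

```text
time_s: 27.42
eef_pos: [0.5635, 0.0644, 0.3365]
eef_rot: [-0.0, 1.0, 0.02, -0.0]
wrist_force: [1.0, -1.0, 0.2]
opening: 1.006
grasp_force: 0.0
```

Emit:
carry_out(plan="-0.48 0.85 -0.06 0 0 0; -0.48 0.85 -0.06 0 0 0; -0.48 0.85 -0.06 0 0 0; -0.48 0.85 -0.06 0 0 0; -0.48 0.85 -0.06 0 0 0; -0.48 0.85 -0.06 0 0 0; -0.48 0.85 -0.06 0 0 0; -0.48 0.85 0 0 0 0")

```text
time_s: 28.08
eef_pos: [0.4193, -0.2149, 0.3549]
eef_rot: [0.001, 1.0, 0.018, 0.001]
wrist_force: [0.1, -0.4, 0.0]
opening: 0.999
grasp_force: 0.0
```

Emit:
carry_out(plan="0 0 0 0 0 0; 0 0 0 0 0 0; 0 0 0 0 0 0; 0 0 0 0 0 0; 0 0 0 0 0 0; 0 0 0 0 0 0; 0 0 0 0 0 0; 0 0 0 0 0 0")

```text
time_s: 28.75
eef_pos: [0.4207, -0.2129, 0.3535]
eef_rot: [-0.0, 1.0, 0.019, -0.0]
wrist_force: [-0.3, -0.1, 0.3]
opening: 1.0
grasp_force: 0.0
```

```bash
cat > red.py <<'E'
from fit import *
np.set_printoptions(precision=4,suppress=True)
def reds(c,z=.023,amin=25):
    p=c["pixels"].astype(int); m=((p[...,0]>90)&(p[...,1]<.4*p[...,0])&(p[...,2]<.4*p[...,0])).astype(np.uint8)
    n,lab,st,ce=cv2.connectedComponentsWithStats(m)
    for i in range(1,n):
        if st[i,4]>=amin: print("red px",ce[i].round(1),st[i,4],"world",plane(c,ce[i],z)[0][:2])
def tops(c,cen,r=.026,z=.085,win=.02):
    """refine tube-top outer circle: project circle at trial centre, maximise outward gradient"""
    g=cv2.GaussianBlur(cv2.cvtColor(c["pixels"],cv2.COLOR_RGB2GRAY),(0,0),.7).astype(np.float32)
    a=np.linspace(0,2*np.pi,90,endpoint=False);k=np.c_[np.cos(a),np.sin(a),0*a]
    def S(x,y,rr):
        q=proj(c,np.array([x,y,z])+rr*k).astype(np.float32);return cv2.remap(g,q[:,0].copy(),q[:,1].copy(),1).ravel()
    best=max((np.median(S(x,y,r-.002)-S(x,y,r+.002))+ .01*np.mean(S(x,y,r-.002)-S(x,y,r+.002)),x,y) for x in np.arange(cen[0]-win,cen[0]+win,.001) for y in np.arange(cen[1]-win,cen[1]+win,.001))
    return best
E
python3 go.py; python3 - <<'E'
from red import *
c5=dict(np.load("w5.npz"));c=ctrl.camera("wrist");np.savez("w9.npz",**c)
print("before");reds(c5)
for p in((.4151,-.2329),(.444,-.3902),(.5763,-.3431)):print(tops(c5,p))
print("now");reds(c)
for p in((.444,-.3902),(.5763,-.3431)):print(tops(c,p))
c8=dict(np.load("w8.npz"));print("w8");reds(c8);print(tops(c8,(.6,.125)))
E
```

```text
[ 0.4207307  -0.21293758  0.35345185] yaw 0.03728661953890907 [-0.29966437 -0.111618    0.32019692]
before
red px [363.2   7.2] 122 world [ 0.6276 -0.3642]
red px [243.5 139.8] 145 world [ 0.43   -0.1922]
red px [376.1 164.1] 81 world [ 0.3952 -0.4192]
red px [319.2 227.3] 124 world [ 0.2745 -0.3332]
(np.float32(117.411964), np.float64(0.4141), np.float64(-0.2329))
(np.float32(124.27724), np.float64(0.443), np.float64(-0.3902))
(np.float32(131.39186), np.float64(0.5763), np.float64(-0.3431))
now
red px [365.9  10.5] 127 world [ 0.6276 -0.3642]
red px [16.3 43.9] 407 world [0.564  0.1506]
red px [377.4 168.7] 81 world [ 0.3947 -0.4197]
red px [319.2 231.4] 126 world [ 0.2743 -0.3334]
(np.float32(125.80706), np.float64(0.443), np.float64(-0.3902))
(np.float32(129.86874), np.float64(0.5763), np.float64(-0.3431))
w8
red px [146.7  19.1] 2615 world [0.6621 0.3651]
red px [375.3  24.9] 433 world [0.8458 0.0996]
red px [233.3 165.2] 127 world [0.5604 0.1477]
red px [479.4 212.8] 137 world [ 0.7394 -0.2427]
red px [477.4 298.5] 92 world [ 0.6191 -0.376 ]
(np.float32(118.48764), np.float64(0.599), np.float64(0.12300000000000001))
```

Socket A stands at (0.599, 0.123) against the expected station3 at (0.600, 0.123), and its lug heading is 147°, also as wanted. B and C have not moved. Next is B, to station 2.

```bash
python3 go.py .443 -.3902 .044
```

```text
[ 0.42063992 -0.2130967   0.35343988] yaw 0.03688974312180885 [0.10775054 0.10918481 0.31181939]
units [0.39600486 4.44602275 7.73548202]
```

Emit:
carry_out(plan="0.08 0.89 0 0 0 0; 0.08 0.89 0 0 0 0; 0.08 0.89 0 0 0 0; 0.08 0.89 0 0 0 0; 0.08 0.89 0 0 0 0; 0 0 0.9 0 0 0; 0 0 0.9 0 0 0; 0 0 0.9 0 0 0")

```text
time_s: 29.47
eef_pos: [0.4428, -0.3918, 0.2443]
eef_rot: [0.0, 1.0, 0.017, 0.0]
wrist_force: [0.9, -0.5, -1.2]
opening: 1.006
grasp_force: 0.0
```

Emit:
carry_out(plan="0 0 0.9 0 0 0; 0 0 0.9 0 0 0; 0 0 0.9 0 0 0; 0 0 0.9 0 0 0; 0 0 0 0 0 0; 0 0 0 0 0 0; 0 0 0 0 0 0; 0 0 0 0 0 0")

```text
time_s: 30.13
eef_pos: [0.4442, -0.3927, 0.1047]
eef_rot: [0.002, 1.0, 0.018, 0.002]
wrist_force: [0.2, -0.2, 1.0]
opening: 0.994
grasp_force: 0.0
```

```bash
python3 go.py .443 -.3902 .044
```

```text
[ 0.44423959 -0.3926886   0.10471488] yaw 0.0360460335939133 [ 0.17755327 -0.19951475  0.97616777]
units [-0.03324244 -0.06975047  1.51749677]
```

Emit:
carry_out(plan="-0.03 -0.07 0.5 0 0 0; 0 0 0.5 0 0 0; 0 0 0.35 0 0 0; 0 0 0.17 0 0 0; 0 0 0 0 0 0; 0 0 0 0 0 0; 0 0 0 0 0 0; 0 0 0 0 0 0")

```text
time_s: 30.8
eef_pos: [0.4423, -0.3892, 0.0424]
eef_rot: [0.001, 1.0, 0.018, 0.001]
wrist_force: [-0.1, -0.8, 0.2]
opening: 1.003
grasp_force: 0.0
```

Emit:
carry_out(plan="0 0 0 0 0 0; 0 0 0 0 0 0; 0 0 0 0 0 0; 0 0 0 0 0 0; 0 0 0 0 0 0; 0 0 0 0 0 0; 0 0 0 0 0 0; 0 0 0 0 0 0", claw=1)

```text
time_s: 31.47
eef_pos: [0.4417, -0.3887, 0.0414]
eef_rot: [0.0, 1.0, 0.018, 0.0]
wrist_force: [-1.5, -0.8, 5.4]
opening: 0.597
grasp_force: 61.8
```

Emit:
carry_out(plan="0 0 -0.5 0 0 0; 0 0 -0.8 0 0 0.84; 0 0 -0.7 0 0 0.84; 0 0 0 0 0 0.84; 0 0 0 0 0 0.84; 0 0 0 0 0 0.84; 0 0 0 0 0 0.84; 0 0 0 0 0 0")

```text
time_s: 32.13
eef_pos: [0.4405, -0.3867, 0.1187]
eef_rot: [-0.001, 0.972, -0.233, -0.001]
wrist_force: [-0.0, 0.3, -6.7]
opening: 0.594
grasp_force: 65.7
```

```bash
python3 - <<'E'
from h import *
j=np.array([.677,.0255])
for n,p in(("st2",(-.074,0)),("app2",(-.086,-.015)),("st1",(-.074,-.1)),("app1",(-.086,-.115))):print(n,j+[p[0]-p[1]*.0315,p[0]*.0315+p[1]])
E
python3 go.py .5915 .0078 .124
```

```text
st2 [0.603    0.023169]
app2 [0.5914725 0.007791 ]
st1 [ 0.60615  -0.076831]
app1 [ 0.5946225 -0.092209 ]
[ 0.4404999  -0.38670148  0.11874382] yaw -0.47113100906533417 [-0.04605808  0.25913972 -6.72293019]
units [ -1.11326178 -10.50173963  -0.10797909]
```

Emit:
carry_out(plan="-0.095 -0.9 0 0 0 0; -0.095 -0.9 0 0 0 0; -0.095 -0.9 0 0 0 0; -0.095 -0.9 0 0 0 0; -0.095 -0.9 0 0 0 0; -0.095 -0.9 0 0 0 0; -0.095 -0.9 0 0 0 0; -0.095 -0.9 0 0 0 0")

```text
time_s: 32.8
eef_pos: [0.5436, -0.1152, 0.1195]
eef_rot: [-0.0, 0.973, -0.231, -0.001]
wrist_force: [0.2, 0.2, -6.5]
opening: 0.6
grasp_force: 66.2
```

Emit:
carry_out(plan="-0.095 -0.9 0 0 0 0; -0.095 -0.9 0 0 0 0; -0.095 -0.9 0 0 0 0; -0.06 -0.6 0 0 0 0; 0 0 0 0 0 0; 0 0 0 0 0 0; 0 0 0.3 0 0 0; 0 0 0 0 0 0")

```text
time_s: 33.47
eef_pos: [0.5894, 0.006, 0.1056]
eef_rot: [0.0, 0.973, -0.232, -0.002]
wrist_force: [-1.4, -1.1, -7.6]
opening: 0.597
grasp_force: 66.9
```

```bash
python3 go.py .5915 .0078 .0424
```

```text
[0.58942156 0.00595404 0.10562476] yaw -0.46822538234225053 [-1.41072286 -1.14010689 -7.64207973]
units [ 0.03227095 -0.06715692  1.58039065]
```

Emit:
carry_out(plan="0.03 -0.07 0.4 0 0 0; 0 0 0.5 0 0 0; 0 0 0.4 0 0 0; 0 0 0.25 0 0 0; 0 0 0 0 0 0; 0 0 0 0 0 0; 0 0 0 0 0 0; 0 0 0 0 0 0")

```text
time_s: 34.13
eef_pos: [0.595, 0.0081, 0.0481]
eef_rot: [-0.0, 0.973, -0.232, 0.001]
wrist_force: [-0.3, -0.2, -6.1]
opening: 0.597
grasp_force: 66.9
```

Emit:
carry_out(plan="-0.05 -0.09 0 0 0 0; -0.05 -0.09 0 0 0 0; -0.05 -0.09 0 0 0 0; 0 0 0 0 0 0; 0.09 -0.05 0 0 0 0; 0.09 -0.05 0 0 0 0; 0.04 -0.02 0 0 0 0; 0 0 0 0 0 0")

```text
time_s: 34.8
eef_pos: [0.6021, 0.0213, 0.0462]
eef_rot: [0.0, 0.973, -0.232, -0.002]
wrist_force: [-5.7, 0.1, -2.6]
opening: 0.599
grasp_force: 67.3
```

```bash
python3 go.py .603 .0232 .0424
```

```text
[0.60209008 0.02130683 0.04620626] yaw -0.4679805234641404 [-5.73833694  0.12123605 -2.55504668]
units [-0.00066318 -0.05266379  0.09507042]
```

Emit:
carry_out(plan="-0.03 0.02 0.06 0 0 0; 0 0 0.04 0 0 0; 0 0 0 0 0 0; -0.03 -0.05 0 0 0 0; -0.03 -0.05 0 0 0 0; 0 0 0 0 0 0; 0 0 0 0 0 0; 0 0 0 0 0 0")

```text
time_s: 35.47
eef_pos: [0.6016, 0.0242, 0.0425]
eef_rot: [0.001, 0.973, -0.232, 0.0]
wrist_force: [-1.5, -7.0, -8.1]
opening: 0.597
grasp_force: 66.9
```

Emit:
carry_out(plan="-0.02 -0.04 0 0 0 0; 0 0 0 0 0 0; 0.04 -0.02 0 0 0 0; 0 0 0 0 0 0; 0 0 0 0 0 0; 0 0 0 0 0 0; 0 0 0 0 0 0; 0 0 0 0 0 0")

```text
time_s: 36.13
eef_pos: [0.602, 0.0243, 0.0424]
eef_rot: [0.003, 0.973, -0.232, -0.001]
wrist_force: [-7.8, -13.6, -2.9]
opening: 0.597
grasp_force: 67.7
```

Emit:
carry_out(plan="0 0.03 0.025 0 0 0; 0 0 0 0 0 0; 0 0 0 0 0 0; 0 0 0 0 0 0; 0 0 0 0 0 0; 0 0 0 0 0 0; 0 0 0 0 0 0; 0 0 0 0 0 0")

```text
time_s: 36.8
eef_pos: [0.602, 0.0242, 0.0421]
eef_rot: [0.002, 0.973, -0.232, -0.001]
wrist_force: [-7.1, -9.5, -0.6]
opening: 0.595
grasp_force: 68.1
```

Emit:
carry_out(plan="0 0 0 0 0 0; 0 0 0 0 0 0; 0 0 0 0 0 0; 0 0 0 0 0 0; 0 0 0 0 0 0; 0 0 0 0 0 0; 0 0 -0.3 0 0 0; 0 0 -0.7 0 0 0", claw=-1)

```text
time_s: 37.47
eef_pos: [0.5998, 0.0269, 0.0788]
eef_rot: [0.0, 0.973, -0.232, -0.004]
wrist_force: [0.0, -0.4, -0.7]
opening: 1.002
grasp_force: 0.0
```

Emit:
carry_out(plan="0 0 -0.8 0 0 -0.8; 0 0 -0.8 0 0 -0.8; 0 0 -0.8 0 0 -0.8; 0 0 -0.8 0 0 -0.8; 0 0 -0.8 0 0 -0.8; 0 0 -0.8 0 0 -0.8; -0.8 0 -0.8 0 0 0; -0.8 0 -0.6 0 0 0")

```text
time_s: 38.13
eef_pos: [0.5417, 0.0255, 0.3302]
eef_rot: [0.0, 1.0, 0.006, 0.001]
wrist_force: [0.3, -0.3, 0.4]
opening: 1.0
grasp_force: 0.0
```

Emit:
carry_out(plan="-0.7 0 0 0 0 0; -0.7 0 0 0 0 0; -0.6 0.9 0 0 0 0; 0 0.9 0 0 0 0; 0 0.9 0 0 0 0; 0 0.9 0 0 0 0; 0 0 0 0 0 0; 0 0 0 0 0 0")

```text
time_s: 38.8
eef_pos: [0.4637, -0.1194, 0.3279]
eef_rot: [0.0, 1.0, 0.004, 0.0]
wrist_force: [-0.3, 0.9, 0.0]
opening: 1.0
grasp_force: 0.0
```

```bash
python3 go.py; python3 - <<'E'
from red import *
c=ctrl.camera("wrist");np.savez("w10.npz",**c);reds(c)
for p in((.6,.123),(.602,.023),(.5763,-.3431)):
    print(p,proj(c,[*p,.085]),tops(c,p))
E
```

```text
[ 0.46371827 -0.11936131  0.32785146] yaw 0.008185821723009195 [-0.3208946   0.85513722  0.0172712 ]
red px [431.9  41.7] 198 world [ 0.6221 -0.3659]
red px [68.6 82.3] 201 world [0.5635 0.1562]
red px [156.5  85.6] 189 world [0.5602 0.0278]
red px [381.2 256.3] 64 world [ 0.2791 -0.3429]
(0.6, 0.123) [[58.4493 47.9767]] (np.float32(118.94796), np.float64(0.6), np.float64(0.12400000000000001))
(0.602, 0.023) [[140.2316  47.0212]] (np.float32(74.93129), np.float64(0.602), np.float64(0.023))
(0.5763, -0.3431) [[435.4175  72.7273]] (np.float32(131.5799), np.float64(0.5763), np.float64(-0.3431))
```

```bash
cat >> red.py <<'E'
def lug(c,cen,h0,span=40,dz=0,full=False):
    p=c["pixels"].astype(int); m=(p[...,0]>70)&(p[...,1]<.45*p[...,0])&(p[...,2]<.45*p[...,0])
    a=np.linspace(0,2*np.pi,60);K=6
    def fill(P):
        im=np.zeros((384*2,512*2),np.uint8);q=cv2.convexHull((proj(c,P)*2+.5).astype(np.float32)).round().astype(int);cv2.fillConvexPoly(im,q,1);return im>0
    M=cv2.resize(m.astype(np.uint8),(1024,768),interpolation=0)>0
    tube=fill(np.array([[cen[0]+.026*np.cos(t),cen[1]+.026*np.sin(t),z] for t in a for z in(.0,.085)]))
    cam=-c["R"].T@c["t"]; out=[]
    for h in np.arange(h0-span,h0+span+.1,1.):
        t=np.radians(h);u=np.array([np.cos(t),np.sin(t)]);v=np.array([-u[1],u[0]])
        B=fill(np.array([[*(np.array(cen)+x*u+y*v),z] for x in(.024,.06) for y in(-.005,.005) for z in(.008,.038)]))
        if (cam[:2]-cen)@u<.04: B=B&~tube
        near=fill(np.array([[cen[0]+.075*np.cos(s),cen[1]+.075*np.sin(s),.02] for s in a]))
        I=(B&M).sum()/((B|M)&near).sum();out.append((I,h))
    return max(out)
E
python3 - <<'E'
from red import *
c=dict(np.load("w10.npz"));c9=dict(np.load("w9.npz"));c8=dict(np.load("w8.npz"))
print("s3",lug(c,(.6,.124),147),lug(c8,(.599,.123),147));print("s2",lug(c,(.602,.023),180));print("C",lug(c,(.5763,-.3431),-21),lug(c9,(.5763,-.3431),-21));print("B was",lug(c9,(.443,-.3902),210))
t=ctrl.camera("top");print("top",tops(t,(.6,.123)),tops(t,(.602,.023)),lug(t,(.6,.124),147),lug(t,(.602,.023),180));reds(t,amin=5)
E
```

```text
s3 (np.float64(0.6742160278745645), np.float64(145.0)) (np.float64(0.7354138398914518), np.float64(149.0))
s2 (np.float64(0.6345381526104418), np.float64(179.0))
C (np.float64(0.7251861042183623), np.float64(-22.0)) (np.float64(0.7475592747559274), np.float64(-22.0))
B was (np.float64(0.6305609284332688), np.float64(211.0))
top (np.float32(53.603188), np.float64(0.597), np.float64(0.12400000000000001)) (np.float32(38.542526), np.float64(0.6), np.float64(0.024999999999999998)) (np.float64(0.5873015873015873), np.float64(146.0)) (np.float64(0.4782608695652174), np.float64(179.0))
red px [113.8  91.4] 1363 world [0.8864 0.5096]
red px [203.4 105.4] 23 world [0.8361 0.1437]
red px [221. 104.] 11 world [0.844  0.0728]
red px [141.2 141.7] 594 world [0.6766 0.3828]
red px [295.8 130.8] 22 world [ 0.7383 -0.2311]
red px [328.9 158.9] 13 world [ 0.6248 -0.3628]
red px [198.5 170.8] 27 world [0.5636 0.1504]
red px [230.6 171.8] 16 world [0.5628 0.0243]
red px [ 11.2 293.7] 417 world [0.0806 0.8164]
red px [322.6 246. ] 20 world [ 0.2814 -0.3345]
red px [500.6 253. ] 86 world [ 0.2702 -1.0142]
```

Emit:
carry_out(plan="0.395 0.8 0 0 0 0; 0.395 0.8 0 0 0 0; 0.395 0.8 0 0 0 0; 0.395 0.8 0 0 0 0; 0.395 0.8 0 0 0 0; 0.395 0.8 0 0 0 0; 0.395 0.8 0 0 0 0; 0 0 0 0 0 -0.95")

```text
time_s: 39.57
eef_pos: [0.5789, -0.3439, 0.3243]
eef_rot: [-0.0, 0.999, 0.053, -0.001]
wrist_force: [-0.9, 0.5, -1.1]
opening: 1.0
grasp_force: 0.0
```

Emit:
carry_out(plan="0 0 0.5 0 0 -0.95; 0 0 0.5 0 0 -0.95; 0 0 0.5 0 0 -0.95; 0 0 0.5 0 0 -0.95; 0 0 0.5 0 0 -0.95; 0 0 0.5 0 0 -0.95; 0 0 0.5 0 0 -0.95; 0 0 0.5 0 0 -0.95")

```text
time_s: 40.23
eef_pos: [0.5782, -0.3384, 0.1666]
eef_rot: [-0.0, 0.906, 0.423, 0.0]
wrist_force: [0.0, 0.1, -0.4]
opening: 1.001
grasp_force: 0.0
```

Emit:
carry_out(plan="0 0 0.6 0 0 -0.95; 0 0 0.4 0 0 0; 0 0 0 0 0 0; 0 0 0 0 0 0; 0 0 0 0 0 0; 0 0 0 0 0 0; 0 0 0 0 0 0; 0 0 0 0 0 0")

```text
time_s: 40.9
eef_pos: [0.5779, -0.341, 0.1286]
eef_rot: [0.001, 0.887, 0.463, 0.0]
wrist_force: [0.2, 0.2, -0.8]
opening: 1.003
grasp_force: 0.0
```

```bash
python3 go.py .5763 -.3431 .0424; python3 - <<'E'
from red import *
c=ctrl.camera("wrist");np.savez("w11.npz",**c);print(proj(c,[.5763,-.3431,.085]),tops(c,(.5763,-.3431)))
E
```

```text
[ 0.57788221 -0.3409831   0.12859814] yaw 0.9617518131708618 [ 0.2463215   0.18752763 -0.83210523]
units [-0.06561429 -0.00679515  2.1549567 ]
[[253.333  218.2703]] (np.float32(139.67458), np.float64(0.5753), np.float64(-0.3431))
```

Emit:
carry_out(plan="-0.07 0 0.6 0 0 0; 0 0 0.6 0 0 0; 0 0 0.5 0 0 0; 0 0 0.3 0 0 0; 0 0 0.13 0 0 0; 0 0 0 0 0 0; 0 0 0 0 0 0; 0 0 0 0 0 0")

```text
time_s: 41.62
eef_pos: [0.5766, -0.3437, 0.0437]
eef_rot: [0.001, 0.887, 0.463, 0.0]
wrist_force: [0.2, 0.2, 0.2]
opening: 1.0
grasp_force: 0.0
```

Emit:
carry_out(plan="0 0 0 0 0 0; 0 0 0 0 0 0; 0 0 0 0 0 0; 0 0 0 0 0 0; 0 0 0 0 0 0; 0 0 0 0 0 0; 0 0 0 0 0 0; 0 0 0 0 0 0", claw=1)

```text
time_s: 42.28
eef_pos: [0.5754, -0.3427, 0.043]
eef_rot: [-0.0, 0.887, 0.463, -0.0]
wrist_force: [-3.1, 2.0, 5.3]
opening: 0.599
grasp_force: 63.3
```

Emit:
carry_out(plan="0 0 -0.5 0 0 0; 0 0 -0.8 0 0 0.95; 0 0 -0.7 0 0 0.95; 0 0 0 0 0 0.95; 0 0 0 0 0 0.95; 0 0 0 0 0 0.95; 0 0 0 0 0 0.95; 0 0 0 0 0 0.95")

```text
time_s: 42.95
eef_pos: [0.5746, -0.3419, 0.1202]
eef_rot: [-0.001, 0.989, 0.146, -0.001]
wrist_force: [0.0, -0.4, -5.8]
opening: 0.599
grasp_force: 65.7
```

Emit:
carry_out(plan="0 0 0 0 0 0.95; 0 0 0 0 0 0.95; 0 0 0 0 0 0.95; 0 0 0 0 0 0.95; 0 0 0 0 0 0.95; 0 0 0 0 0 0.95; 0 0 0 0 0 0.95; 0 0 0 0 0 0.95")

```text
time_s: 43.62
eef_pos: [0.5746, -0.3419, 0.1201]
eef_rot: [-0.001, 0.973, -0.232, -0.002]
wrist_force: [0.3, 0.7, -7.4]
opening: 0.589
grasp_force: 65.5
```

Emit:
carry_out(plan="0 0 0 0 0 0.95; 0 0 0 0 0 0.95; 0 0 0 0 0 0.95; 0 0 0 0 0 0.95; 0 0 0 0 0 0.95; 0 0 0 0 0 0.95; 0 0 0 0 0 0.95; 0 0 0 0 0 0.35")

```text
time_s: 44.28
eef_pos: [0.5746, -0.3419, 0.1201]
eef_rot: [-0.0, 0.834, -0.551, -0.002]
wrist_force: [0.4, 0.6, -7.7]
opening: 0.596
grasp_force: 65.4
```

```bash
python3 go.py .5946 -.0922 .1215
```

```text
[ 0.57462428 -0.34193041  0.12014966] yaw -1.1681350301067128 [ 0.38138645  0.61855655 -7.70515218]
units [-5.54831387 -2.90596083 -0.02085583]
```

Emit:
carry_out(plan="-0.79 -0.415 0 0 0 0; -0.79 -0.415 0 0 0 0; -0.79 -0.415 0 0 0 0; -0.79 -0.415 0 0 0 0; -0.79 -0.415 0 0 0 0; -0.79 -0.415 0 0 0 0; -0.79 -0.415 0 0 0 0; 0 0 0 0 0 0")

```text
time_s: 44.95
eef_pos: [0.5931, -0.0861, 0.1202]
eef_rot: [-0.001, 0.837, -0.547, -0.003]
wrist_force: [-1.3, -1.7, -6.4]
opening: 0.596
grasp_force: 65.6
```

Emit:
carry_out(plan="0 0 0.5 0 0 0; 0 0 0.5 0 0 0; 0 0 0.4 0 0 0; 0 0 0.2 0 0 0; 0 0 0.1 0 0 0; 0 0 0 0 0 0; 0 0 0 0 0 0; 0 0 0 0 0 0")

```text
time_s: 45.62
eef_pos: [0.5956, -0.0942, 0.0551]
eef_rot: [-0.0, 0.836, -0.549, 0.001]
wrist_force: [0.1, 0.8, -7.3]
opening: 0.598
grasp_force: 65.7
```

```bash
python3 go.py .5946 -.0922 .044; python3 go.py .6052 -.0768 .044
```

```text
[ 0.5955668  -0.09421685  0.05514288] yaw -1.1633756919013134 [ 0.07248351  0.81352756 -7.27254422]
units [-0.05625565  0.00263357  0.27849084]
[ 0.5955668  -0.09421685  0.05514288] yaw -1.1633756919013134 [ 0.07248351  0.81352756 -7.27254422]
units [-0.30473736 -0.3932285   0.27874624]
```

Emit:
carry_out(plan="0 0 0.2 0 0 0; 0 0 0.1 0 0 0; 0 0 0 0 0 0; -0.1 -0.04 0 0 0 0; -0.1 -0.04 0 0 0 0; -0.1 -0.04 0 0 0 0; 0 0 0 0 0 0; 0 0 0 0 0 0")

```text
time_s: 46.28
eef_pos: [0.5955, -0.0809, 0.043]
eef_rot: [-0.0, 0.836, -0.549, 0.001]
wrist_force: [1.7, -3.3, 5.0]
opening: 0.592
grasp_force: 66.5
```

Emit:
carry_out(plan="0 0 0.02 0 0 0; -0.07 -0.03 0 0 0 0; -0.05 -0.02 0 0 0 0; 0 0 0 0 0 0; 0.03 -0.08 0 0 0 0; 0.03 -0.08 0 0 0 0; 0.02 -0.06 0 0 0 0; 0 0 0 0 0 0")

```text
time_s: 46.95
eef_pos: [0.6011, -0.0761, 0.0431]
eef_rot: [0.002, 0.836, -0.549, -0.002]
wrist_force: [-18.6, -5.6, 24.8]
opening: 0.597
grasp_force: 68.5
```

```bash
python3 go.py .606 -.0768 .044
```

```text
[ 0.60112728 -0.07613591  0.04312351] yaw -1.1626206519458115 [-18.64591276  -5.64781108  24.84846179]
units [ 0.06355837 -0.10507276 -0.02270305]
```

Emit:
carry_out(plan="0 0 -0.05 0 0 0; 0 0 0 0 0 0; 0 0 0 0 0 0; 0 0 0 0 0 0; 0 0 0 0 0 0; 0 0 0 0 0 0; 0 0 0 0 0 0; 0 0 0 0 0 0")

```text
time_s: 47.62
eef_pos: [0.6016, -0.0758, 0.0431]
eef_rot: [0.002, 0.836, -0.549, -0.002]
wrist_force: [-8.5, -6.5, 7.3]
opening: 0.595
grasp_force: 66.6
```

```bash
python3 go.py .606 -.0768 .044;python3 - <<'E'
from red import *
c=ctrl.camera("wrist");np.savez("w12.npz",**c);print(proj(c,[.606,-.0768,.085]),tops(c,(.604,-.0768)))
save(c["pixels"],"w12.png",s=1.5)
E
```

```text
[ 0.60164112 -0.07580729  0.04313199] yaw -1.1628620867017316 [-8.51914723 -6.48936     7.32404383]
units [ 0.06598792 -0.09008769 -0.02217009]
[[251.4171 291.6165]] (np.float32(115.48305), np.float64(0.604), np.float64(-0.07679999999999998))
```

View pics/w12.png

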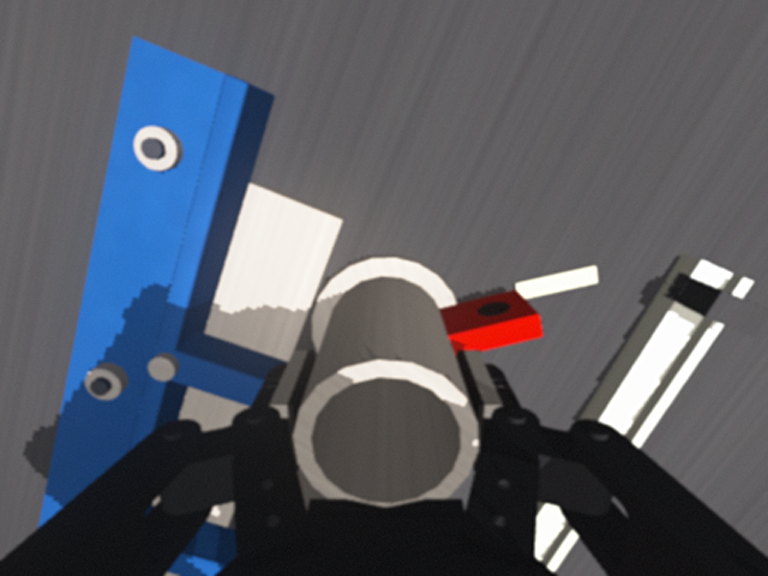

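The flange is at the strip's front edge (≈(318,300)). The lug, up to (541,325), lies on the white line, from (518,290) to (598,273). A last gentle press both ways follows.

Emit:
carry_out(plan="0 0 -0.04 0 0 0; 0 0 0 0 0 0; 0.015 -0.04 0 0 0 0; -0.04 -0.015 0 0 0 0; 0 0 0 0 0 0; 0 0 0 0 0 0; 0 0 0 0 0 0; 0 0 0 0 0 0")

```text
time_s: 48.33
eef_pos: [0.6022, -0.0755, 0.0433]
eef_rot: [0.003, 0.836, -0.549, -0.002]
wrist_force: [-7.4, -13.2, -0.7]
opening: 0.594
grasp_force: 66.2
```

Emit:
carry_out(plan="0.02 0.01 0 0 0 0; 0 0 0 0 0 0; 0 0 0 0 0 0; 0 0 0 0 0 0; 0 0 0 0 0 0; 0 0 0 0 0 0; 0 0 0 0 0 0; 0 0 0 0 0 0")

```text
time_s: 49.0
eef_pos: [0.6023, -0.0756, 0.0433]
eef_rot: [0.002, 0.836, -0.549, -0.002]
wrist_force: [-6.3, -9.8, -1.6]
opening: 0.598
grasp_force: 66.1
```

Emit:
carry_out(plan="0 0 0 0 0 0; 0 0 0 0 0 0; 0 0 0 0 0 0; 0 0 0 0 0 0; 0 0 0 0 0 0; 0 0 0 0 0 0; 0 0 -0.3 0 0 0; 0 0 -0.7 0 0 0", claw=-1)

```text
time_s: 49.67
eef_pos: [0.6021, -0.0731, 0.0818]
eef_rot: [0.001, 0.836, -0.549, -0.004]
wrist_force: [-0.5, -0.3, -0.4]
opening: 1.003
grasp_force: 0.0
```

Emit:
carry_out(plan="0 0 -0.9 0 0 -0.95; 0 0 -0.9 0 0 -0.95; 0 0 -0.9 0 0 -0.95; 0 0 -0.9 0 0 -0.95; 0 0 -0.9 0 0 -0.95; 0 0 -0.9 0 0 -0.95; 0 0 -0.9 0 0 -0.95; 0 0 -0.7 0 0 -0.95")

```text
time_s: 50.33
eef_pos: [0.6053, -0.0741, 0.3696]
eef_rot: [0.0, 0.98, -0.198, 0.002]
wrist_force: [-0.3, -1.1, 0.3]
opening: 1.0
grasp_force: 0.0
```

Emit:
carry_out(plan="0 0 0 0 0 -0.95; 0 0 0 0 0 -0.95; 0 0 0 0 0 -0.95; 0 0 0 0 0 -0.95; 0 0 0 0 0 -0.4; -0.9 0 0 0 0 0; -0.9 0 0 0 0 0; -0.9 0 0 0 0 0")

```text
time_s: 51.0
eef_pos: [0.4957, -0.0757, 0.3647]
eef_rot: [-0.0, 1.0, 0.009, -0.0]
wrist_force: [-0.9, -0.5, 1.8]
opening: 1.003
grasp_force: 0.0
```

Emit:
carry_out(plan="-0.3 -0.9 0 0 0 0; 0 -0.9 0 0 0 0; 0 -0.6 0 0 0 0; 0 0 0 0 0 0; 0 0 0 0 0 0; 0 0 0 0 0 0; 0 0 0 0 0 0; 0 0 0 0 0 0")

```text
time_s: 51.67
eef_pos: [0.4836, 0.0189, 0.3647]
eef_rot: [0.0, 1.0, 0.008, -0.0]
wrist_force: [-0.0, -0.4, 0.1]
opening: 1.0
grasp_force: 0.0
```

```bash
python3 go.py; cat > chk.py <<'E'
from red import *
c=ctrl.camera("wrist");save(c["pixels"],"chk.png",s=1.5);np.savez("chk.npz",**c)
for p,s,h in(((.6,.123),(.5998,.1232),147),((.602,.023),(.603,.0232),181),((.606,-.0768),(.6062,-.0768),217)):
    t=tops(c,p);print(s,proj(c,[*p,.085]),t,lug(c,t[1:],h))
E
python3 chk.py
```

```text
[0.48364919 0.01889477 0.36472503] yaw 0.01550603541242477 [-0.00791471 -0.37210715  0.07005842]
(0.5998, 0.1232) [[181.0865  68.8752]] (np.float32(81.54618), np.float64(0.6), np.float64(0.12300000000000001)) (np.float64(0.6905574516496018), np.float64(143.0))
(0.603, 0.0232) [[254.3376  68.6174]] (np.float32(56.44833), np.float64(0.591), np.float64(0.022)) (np.float64(0.4724310776942356), np.float64(178.0))
(0.6062, -0.0768) [[327.6019  66.7703]] (np.float32(114.68544), np.float64(0.604), np.float64(-0.07779999999999998)) (np.float64(0.7061556329849012), np.float64(219.0))
```

View pics/chk.png

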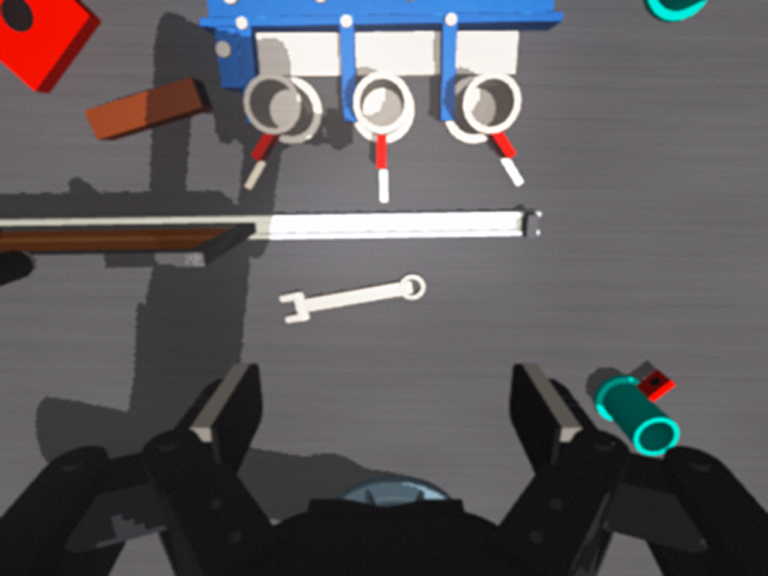

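All three sockets stand at their arms against the strip, with each lug running into its white line ((258,170), (383,180), (512,165)). The strip is flush with the fence and the end stop. Next I shut the screen.

Emit:
carry_out(plan="-0.022 -0.942 0 0 0 -0.15; -0.022 -0.942 0 0 0 0; -0.022 -0.942 0 0 0 0; -0.022 -0.942 0 0 0 0; -0.022 -0.942 0 0 0 0; -0.022 -0.942 0 0 0 0; -0.022 -0.942 0 0 0 0; -0.022 -0.942 0 0 0 0")

```text
time_s: 52.38
eef_pos: [0.4675, 0.3222, 0.3646]
eef_rot: [0.0, 1.0, 0.015, -0.0]
wrist_force: [0.6, 0.3, 0.4]
opening: 1.005
grasp_force: 0.0
```

Emit:
carry_out(plan="0 0 0 0 0 0; 0 0 0.6 0 0 0; 0 0 0.7 0 0 0; 0 0 0.7 0 0 0; 0 0 0.7 0 0 0; 0 0 0 0 0 0; 0 0 0 0 0 0; 0 0 0 0 0 0")

```text
time_s: 53.05
eef_pos: [0.4686, 0.3208, 0.2585]
eef_rot: [-0.0, 1.0, 0.016, 0.001]
wrist_force: [-0.7, -0.1, 0.4]
opening: 1.004
grasp_force: 0.0
```

```bash
python3 go.py .467 .3207 .1785
```

```text
[0.46861075 0.32075353 0.2584648 ] yaw 0.031106385998100037 [-0.66335945 -0.07852764  0.4307555 ]
units [-4.38471934e-02  1.19534669e-03  1.99904483e+00]
```

Emit:
carry_out(plan="-0.04 0 0.6 0 0 0; 0 0 0.7 0 0 0; 0 0 0.5 0 0 0; 0 0 0.18 0 0 0; 0 0 0 0 0 0; 0 0 0 0 0 0; 0 0 0 0 0 0; 0 0 0 0 0 0")

```text
time_s: 53.72
eef_pos: [0.4672, 0.3213, 0.1798]
eef_rot: [-0.001, 1.0, 0.016, 0.002]
wrist_force: [0.8, 0.2, -0.1]
opening: 1.002
grasp_force: 0.0
```

Emit:
carry_out(plan="0 0 0 0 0 0; 0 0 0 0 0 0; 0 0 0 0 0 0; 0 0 0 0 0 0; 0 0 0 0 0 0; 0 0 0 0 0 0; 0 0 0 0 0 0; 0 0 0 0 0 0", claw=1)

```text
time_s: 54.38
eef_pos: [0.4659, 0.3205, 0.1778]
eef_rot: [0.0, 1.0, 0.016, -0.0]
wrist_force: [-2.0, -2.5, 4.4]
opening: 0.264
grasp_force: 58.8
```

Emit:
carry_out(plan="0 0.5 0 0 0 0; 0 0.8 0 0 0 0; 0 0.8 0 0 0 0; 0 0.8 0 0 0 0; 0 0.8 0 0 0 0; 0 0.8 0 0 0 0; 0 0.8 0 0 0 0; 0 0.7 0 0 0 0")

```text
time_s: 55.05
eef_pos: [0.4732, 0.0803, 0.1778]
eef_rot: [-0.001, 1.0, 0.016, 0.0]
wrist_force: [0.4, 4.2, 1.2]
opening: 0.265
grasp_force: 62.1
```

Emit:
carry_out(plan="0 0.5 0 0 0 0; 0 0.3 0 0 0 0; 0 0.2 0 0 0 0; 0 0.2 0 0 0 0; 0 0.1 0 0 0 0; 0 0 0 0 0 0; 0 0 0 0 0 0; 0 0 0 0 0 0")

```text
time_s: 55.72
eef_pos: [0.4748, 0.0285, 0.1778]
eef_rot: [0.0, 1.0, 0.016, -0.0]
wrist_force: [-4.5, -2.2, 6.0]
opening: 0.263
grasp_force: 62.3
```

Target y≈0.0205; 8 mm to go, then press to the stop.

Emit:
carry_out(plan="0 0.1 0 0 0 0; 0 0.1 0 0 0 0; 0 0.05 0 0 0 0; 0 0.03 0 0 0 0; 0 0 0 0 0 0; 0 0 0 0 0 0; 0 0 0 0 0 0; 0 0 0 0 0 0")

```text
time_s: 56.38
eef_pos: [0.475, 0.0205, 0.1778]
eef_rot: [-0.003, 1.0, 0.016, -0.0]
wrist_force: [-5.1, 12.0, 7.3]
opening: 0.262
grasp_force: 62.6
```

Emit:
carry_out(plan="0 0.05 0 0 0 0; 0 0.05 0 0 0 0; 0 0 0 0 0 0; 0 0 0 0 0 0; 0 0 0 0 0 0; 0 0 0 0 0 0; 0 0 0 0 0 0; 0 0 0 0 0 0")

```text
time_s: 57.05
eef_pos: [0.475, 0.0205, 0.1778]
eef_rot: [-0.006, 1.0, 0.017, -0.0]
wrist_force: [-2.9, 29.5, 9.8]
opening: 0.261
grasp_force: 63.7
```

Shut at the stop. Release, retreat upwards, and look once more.

Emit:
carry_out(plan="0 -0.1 0 0 0 0; 0 0 0 0 0 0; 0 0 0 0 0 0; 0 0 0 0 0 0; 0 0 0 0 0 0; 0 0 0 0 0 0; 0 0 0 0 0 0; 0 0 0 0 0 0", claw=-1)

```text
time_s: 57.72
eef_pos: [0.4756, 0.0175, 0.1775]
eef_rot: [0.0, 1.0, 0.016, -0.0]
wrist_force: [-0.1, 0.1, 0.1]
opening: 0.999
grasp_force: 0.0
```

Emit:
carry_out(plan="0 0 -0.8 0 0 0; 0 0 -0.9 0 0 0; 0 0 -0.9 0 0 0; 0 0 -0.9 0 0 0; 0 0 -0.8 0 0 0; 0 0 0 0 0 0; 0 0 0 0 0 0; 0 0 0 0 0 0")

```text
time_s: 58.38
eef_pos: [0.4753, 0.0177, 0.3489]
eef_rot: [-0.0, 1.0, 0.016, -0.0]
wrist_force: [0.1, 0.3, -0.9]
opening: 1.002
grasp_force: 0.0
```

```bash
python3 go.py; sed -i 's/chk.png/chk2.png/' chk.py; python3 chk.py
```

```text
[0.47529253 0.01773421 0.34892137] yaw 0.031601982120100444 [ 0.1063516   0.33146797 -0.94823509]
(0.5998, 0.1232) [[178.2369  59.2421]] (np.float32(87.008865), np.float64(0.6), np.float64(0.12300000000000001)) (np.float64(0.7137293086660176), np.float64(145.0))
(0.603, 0.0232) [[255.0574  60.3207]] (np.float32(58.413876), np.float64(0.59), np.float64(0.021)) (np.float64(0.4268689057421452), np.float64(176.0))
(0.6062, -0.0768) [[331.7329  59.7207]] (np.float32(112.32857), np.float64(0.604), np.float64(-0.07779999999999998)) (np.float64(0.7041237113402062), np.float64(221.0))
```

View pics/chk2.png

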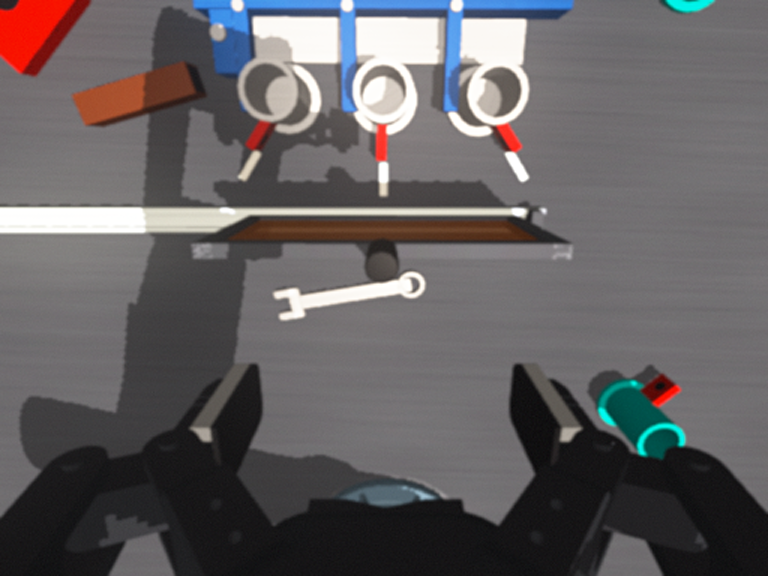

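The screen is shut (its ends at (195,250) and (570,250)) and the sockets stand as before. The middle ring, centred at about (384,91), is within about 2 mm of its predicted place. I hand in.

```bash
python3 -c "
from bench import ctrl
print(ctrl.hand_in())"
```

```text
the job is handed in; nothing more can be done
None
```

I handed the job in with the strip home, all three sockets at their own stops with lugs along the white lines, and the screen shut. The cameras and contact forces agree with this, but the hand-in returned no verdict.

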